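Make up a cold row of sample cartons

TASK

Make up a cold row on the aluminium packing bed of all the white cartons that lie along the front of the worktop (not the one stored at the far left back): slide a cold plate up out of the slotted rack and stand it against the bed's end stop, lay a carton lengthwise against it, then another plate, another carton, and so on, so that the plates set even gaps, everything flat or upright, square and centred on the bed. When the last carton is laid, slide the bed's jaw up against it to close the row without play; leave a plate that is not needed standing in the rack, and do not disturb the timer, the apple or the petri dish.

Things in the scene. Friction and masses are not known exactly. Their poses are not given: they have to be found in the camera images.
- bed: fixed aluminium packing bed, base 112 x 446 x 8 mm (own y from -218 to 228); origin: on its underside, on the centre line. The row lies along own y at x = 0, on the base (8 mm up). Grey end stop (66 wide, 36 high) at +y, inner face at y = 185 mm; sliding jaw at -y. Counted from the stop, plate centres belong at y = 180, 65, -50 mm, carton centres at 122.5, 7.5, -107.5 mm.
- bed_stop (a point): foot of the end stop's inner face, on the base plate's top, on the centre line
- jaw (a joint): the bed's sliding jaw: travel in m toward the stop (along the bed's own +y), 0 to 0.16; starts at 0 to 0.01, parked clear of a full row of three. Slides with about 3 N of friction plus about 8 N s/m of drag and stays where it is left.
- jaw_face (a point): foot of the jaw's face that looks to the stop, on the centre line and the base plate's top. The jaw block is 66 wide, 26 thick (along y), 36 mm high; the contact face is this one.
- jaw_fin (a point): the top centre of the jaw's black upright grip fin (44 wide along the bed's x, 10 thick along the bed's y, 13 mm behind the face): the fin rises from 36 to 71 mm above the base plate. Pinch it from above across its 10 mm.
- rack: fixed white slotted rack 118 x 154 mm; origin: centre of its underside. Two toothed combs at own x = -35 and 35 mm (8 mm thick, up to 51 mm above the worktop) form three slots 12.5 mm wide at own y = -44, 0, 44 mm; a plate stands across each, underside 6 mm and top 76 mm above the worktop, 62 mm of free room for fingers between the combs. Pull straight up 50 mm to clear it.
- carton_1: white reagent carton with a blue band, 105 x 66 x 36 mm (along its own x, y, z), 0.09 kg, lying flat near the front edge of the worktop at the start. Origin: centre of its underside. Two or three of the three cartons are there; absent ones have no pose.
- carton_2: white reagent carton with a blue band, 105 x 66 x 36 mm (along its own x, y, z), 0.09 kg, lying flat near the front edge of the worktop at the start. Origin: centre of its underside. Two or three of the three cartons are there; absent ones have no pose.
- carton_3: white reagent carton with a blue band, 105 x 66 x 36 mm (along its own x, y, z), 0.09 kg, lying flat near the front edge of the worktop at the start. Origin: centre of its underside. Two or three of the three cartons are there; absent ones have no pose.
- plate_1: pale blue flat cold plate, 104 mm wide (own x), 10 mm thick (own y), 70 mm tall (own z), 0.16 kg, standing upright in one of the rack's slots at the start. Two small grey feet, 36 mm long (own y) and 8 mm high, under its side ends (own x = 42 to 52 mm either way) let it stand by itself; they pass beside the 66 mm wide cartons, stop and jaw. Origin: centre of its underside.
- plate_2: pale blue flat cold plate, 104 mm wide (own x), 10 mm thick (own y), 70 mm tall (own z), 0.16 kg, standing upright in one of the rack's slots at the start. Two small grey feet, 36 mm long (own y) and 8 mm high, under its side ends (own x = 42 to 52 mm either way) let it stand by itself; they pass beside the 66 mm wide cartons, stop and jaw. Origin: centre of its underside.
- plate_3: pale blue flat cold plate, 104 mm wide (own x), 10 mm thick (own y), 70 mm tall (own z), 0.16 kg, standing upright in one of the rack's slots at the start. Two small grey feet, 36 mm long (own y) and 8 mm high, under its side ends (own x = 42 to 52 mm either way) let it stand by itself; they pass beside the 66 mm wide cartons, stop and jaw. Origin: centre of its underside.
- timer: bystander: white square timer, 62 x 62 x 20 mm, lying flat; origin: centre of its underside
- apple: bystander: green apple, 84 mm wide, 74 mm high; origin: under its centre
- petri: bystander: round petri dish, 93 mm wide, 15 mm high; origin: centre of its underside
Things that resemble listed ones, but are neither listed nor needed, are in the scene too. Leave any green look-alike of the carton_1 alone.

How it is judged:
By the outcome, as a careful person would: the job done as asked, in the order asked, and still so for the second after the job is handed in, with the robot touching nothing.
Of carton_1, carton_2, carton_3 only 2 to 3 are there at a start; the rules pass over those that are not, and their reading is None.
At some moment in a run one of carton_1, carton_2, carton_3 may be knocked a few centimetres aside while the robot is not near it.
Once in a run the grip may slacken for a moment while it holds something.
It also fails if it takes over 210 s, if anything falls off the work surface, if the arm or the gripper's body presses on something with over 40 N, if the wrist force passes 120 N, or if a joint passes its speed limit or range.

ROBOT

A 6-joint arm with a two-finger parallel gripper is mounted at the origin on a cart in front of the work surface, level with it; the furniture and walls round the work are solid. World frame = base frame: x ahead of the robot, y to its left, z up, the work surface at z = 0. Lengths are in mm, angles in rad, forces in N, time in s.
With the tool pointing down it reaches from about 275 to 750 mm from the base axis. Payload 10.2 kg.
Tool frame: the origin (TCP) lies midway between the tips of the shut fingers; the grasp point (between the pads) lies 19 mm behind it (ctrl.hold_point_z is the distance from the TCP to the grasp point, in mm); z points along the fingers, y is the direction in which the jaws open and shut (so a half turn about z gives the same grasp; the last joint's range is limited). The gripper opens to 85 mm and grips with 20 to 120 N. Pads are 22 mm wide; open, the fingers measure 114 mm over their backs; the gripper's body (76 mm by 85 mm) begins 54 mm behind the grasp point. The pads swing forward as they close: fully open they stand 13 mm farther back than shut.
Start: joints at [-1.342, 0.313, 1.498, -0, 1.331, -0.223], TCP at [229.196, -472.335, 231.294] pointing down, gripper open.
Joint ranges: [-2.94, 2.94], [-0.97, 2.17], [0.19, 2.56], [-1.23, 4.37], [0.02, 3.11], [-2.88, 2.88]. Speed limits (rad/s): [2.39, 2.39, 3.01, 3.14, 3.14, 3.14].

INTERFACE

Orientations are given as a unit quaternion [w, x, y, z].
In Python, from rig import ctrl, capture, get_calibration, ticket, search_frame, outline_of gives the robot as it stands. The module is installed in compiled form; this text tells all that it offers.
- The arm moves only by the tool servo_tool, never from a script. Its argument "motion" is a list of rows, each an object with "dr": the turn, a rotation vector about the tool's x, y, z in units of 10 degrees (1.0 is 10 degrees), a list of three; "delta_pos": the shift along the tool's x, y, z in units of 50 mm (1.0 is 50 mm), a list of three; "hand": the opening, from 0 (shut) to 1 (fully open). In form: [{"dr": [ax, ay, az], "delta_pos": [x, y, z], "hand": hand}, ...]. A call has 1 to 20 rows; each row shifts and turns the pose as measured when the row begins, along the tool's axes as they then stand; what a row does not reach is not made up. A row lasts 1/8 s, in which the tool goes at most 62.5 mm and 10.7 degrees, less where a joint would pass 70% of its speed; a pose out of reach is approached as far as the arm can. A call is refused whole if a number of a shift passes 1 or a number of a turn 1, either way. A call with a gripper value outside its range is refused whole. The fingers move at their own pace and stop on an object; "squeeze" is the grip in N (left out, the last holds). Time passes only in rows, so rows that do not move let the fingers close. It gives the time, the measured TCP pose, the force and the opening at its end, in the units of the state.
- ctrl.sense(): the state, without advancing time (a new reading comes with each control period).
- capture(name): name is "side" or "top" or "wrist"; returns (picture, depth): 384x512x3 uint8, red, green, blue; 384x512 float32, mm along the optical axis (not along the pixel's ray), 0 where there is no reading.
- get_calibration(name): a dict with "camera_matrix" (3x3 intrinsics, pixels), "T" (4x4, takes a point from camera to world coordinates). Camera axes: x right, y down, z forward; pixel columns grow to the right and rows downward; lengths in mm; the calibration is good to about 2 mm. The wrist camera is an equidistant fisheye: a pixel r from the principal point sees the ray r / f radians off the axis. A picture is of the moment at which its call begins: read the wrist's pose just before it. get_calibration takes no time and is no camera call; for the wrist camera it gives the pose at the moment of the call.
- ticket.finish_job(): hands the job in, once; it reports no verdict.
Trained networks look in the newest picture that a camera, given by its name, has taken for a name from the list of things; names that differ only in an ending like _2 or _b are one class to them, and where a whole thing is asked for, a point or a joint stands for the part that bears it (a point fixed in the world has none). Each returns a list of dicts, best first, with "score" (0 to 1); they miss things now and then, are a little off and sometimes report something else, mostly with a low value. They report only what shows in the picture. A call takes as long as a camera call. They do not tell look-alikes from the thing itself.
- search_frame(camera, label): "bbox" ([left, top, right, bottom] in pixels, round what is visible of it).
- outline_of(camera, label): "pixels" (384x512 bool, what is visible of it) and "bbox" ([left, top, right, bottom] in pixels, round what is visible of it).
The state is a dict: "time_s": time; "joints": joint angles; "dq": joint speeds; "tau": joint torques, N m; "eef_pos": TCP position; "ee_rot": TCP orientation; "force": force on the tool from outside, world axes, zero at the start; "wrist_torque": the same for the moment, N m; "grip_width": opening from 0.0 (shut) to 1.0 (fully open).
Only numpy, scipy, OpenCV 4.12 (cv2) and the standard library are available. Lean on these libraries where they do the work, as an engineer would, in place of code of your own. Each camera call takes 0.05 s, during which the arm holds its last target.

## Working session

There is one attempt and no reset: what is moved stays moved. The work goes in short steps, Python scripts to look and compute and a tool call to move; the robot and the scene stay as the last step left them, time stands still between calls to the robot, and variables do not carry over. Pictures are saved under pics/ and viewed, and the job is handed in when it is done.

Besides the shell and the picture viewer there is one more tool, called after "Call:" as name(argument=value, ...) on one line, values as JSON. servo_tool: Moves the arm, as the interface text tells. Its arguments: {"type":"object","properties":{"motion":{"type":"array"},"squeeze":{"type":"number"}},"required":["motion"]}

```bash
mkdir -p pics; cat > h.py <<'E'
import numpy as np, cv2
from rig import ctrl, capture, get_calibration, ticket, search_frame, outline_of
def save(n,im): cv2.imwrite(f'pics/{n}.png',im[:,:,::-1])
def cloud(cam,d,c=None):
    c=c or get_calibration(cam);K=c['camera_matrix'];T=c['T']
    v,u=np.mgrid[0:384,0:512]
    if cam!='wrist':
        x=(u-K[0][2])/K[0][0]*d;y=(v-K[1][2])/K[1][1]*d
    else:
        dx=(u-K[0][2])/K[0][0];dy=(v-K[1][2])/K[1][1];r=np.hypot(dx,dy)+1e-9
        x=dx/r*np.tan(r)*d;y=dy/r*np.tan(r)*d
    P=np.stack([x,y,d],-1)
    return P@np.array(T)[:3,:3].T+np.array(T)[:3,3]
E
python3 - <<'E'
from h import *
print(ctrl.sense())
for n in('side','top','wrist'):
    p,d=capture(n);save(n+'0',p);c=get_calibration(n);print(n,c)
    np.save(n+'0.npy',d)
E
```

```text
{'time_s': 0.0, 'joints': array([-1.34237455e+00,  3.13516769e-01,  1.49848708e+00, -6.45273866e-06,
        1.33096391e+00, -2.23408374e-01]), 'dq': array([ 0.00166459,  0.00161223,  0.00109316, -0.00141228, -0.00063071,
       -0.00014966]), 'tau': array([ 1.00124136e-03, -4.12262034e+01, -2.59740651e+01, -3.99231521e-05,
        4.22999947e-03,  8.69323856e-06]), 'eef_pos': array([ 229.14370389, -472.05891268,  230.68208273]), 'ee_rot': array([-6.87541572e-04,  9.74589137e-01,  2.23998974e-01, -4.85697049e-06]), 'force': array([-0.07898961, -0.27088282, -0.45213292]), 'wrist_torque': array([ 0.03480706, -0.04025728, -0.00187376]), 'grip_width': 1.0027143025981622}
side {'camera_matrix': array([[359.07188132,   0.        , 256.34333517],
       [  0.        , 359.07188132, 191.32397763],
       [  0.        ,   0.        ,   1.        ]]), 'T': array([[-9.53185910e-01, -1.66252519e-01,  2.52580128e-01,
         2.61961352e+02],
       [-3.02372934e-01,  5.16617510e-01, -8.01047412e-01,
         1.11898131e+03],
       [ 2.68883297e-03, -8.39920501e-01, -5.42702794e-01,
         7.6
[... 450 characters left out ...]
],
       [ 2.21699542e-02, -5.68404015e-02, -9.98137096e-01,
         1.49400258e+03],
       [ 0.00000000e+00,  0.00000000e+00,  0.00000000e+00,
         1.00000000e+00]])}
wrist {'camera_matrix': array([[297.31863964,   0.        , 255.85686712],
       [  0.        , 297.31863964, 189.99400551],
       [  0.        ,   0.        ,   1.        ]]), 'T': array([[ 4.36488282e-01, -8.60607075e-01, -2.62361281e-01,
         2.95687061e+02],
       [-8.99708712e-01, -4.17999459e-01, -1.25700780e-01,
        -4.39850906e+02],
       [-1.48789273e-03,  2.90915648e-01, -9.56747549e-01,
         3.74683523e+02],
       [ 0.00000000e+00,  0.00000000e+00,  0.00000000e+00,
         1.00000000e+00]])}
```

View pics/top0.png

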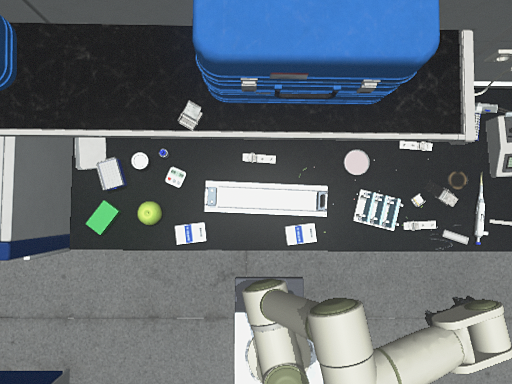

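View pics/side0.png

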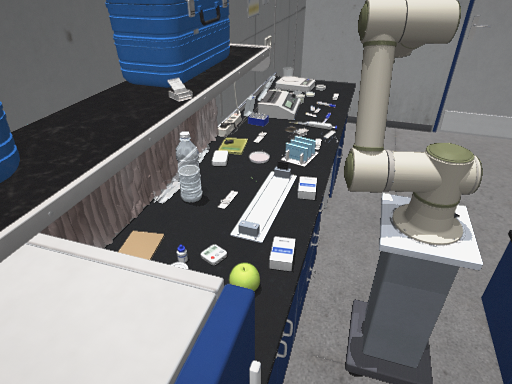

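View pics/wrist0.png

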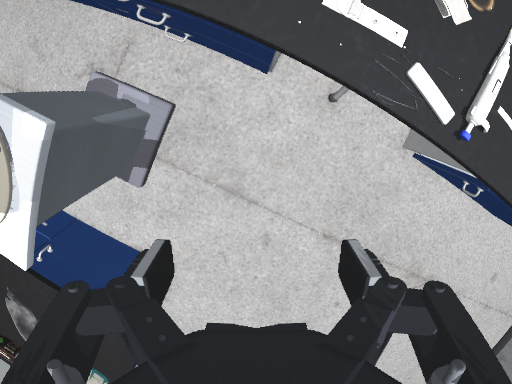

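Top view: bed around (266,199), rack (378,208), two front cartons at (190,233) and (300,233), a stored carton at (109,173), green look-alike (102,217), apple (150,212), petri (357,162) and timer (175,177).

```bash
python3 - <<'E'
from h import *
p,d=capture('top')
P=cloud('top',d); np.save('P.npy',P)
im=p[140:250,160:420]; save('topc',cv2.resize(im,None,fx=3,fy=3,interpolation=cv2.INTER_CUBIC))
for l in('bed','rack','jaw','jaw_fin','carton_1','plate_1','apple','petri','timer'):
    for r in outline_of('top',l)[:5]:
        m=r['pixels'];q=P[m&(d>0)]
        ys,xs=np.nonzero(m)
        print(l,round(r['score'],2),[round(b) for b in r['bbox']],'med',np.median(q,0).round(),'z5-95',np.percentile(q[:,2],[5,50,95]).round(), 'xy', np.percentile(q[:,0],[1,99]).round(),np.percentile(q[:,1],[1,99]).round())
print(ctrl.sense()['time_s'])
p,d=capture('side'); save('sidec',cv2.resize(p[130:280,190:350],None,fx=4,fy=4,interpolation=cv2.INTER_CUBIC))
E
```

```text
bed 0.64 [206, 181, 326, 218] med [559.  48.   8.] z5-95 [ 1.  8. 43.] xy [501. 619.] [-172.  267.]
rack 0.55 [375, 196, 388, 226] med [ 525. -356.   61.] z5-95 [16. 61. 78.] xy [475. 571.] [-371. -342.]
jaw 0.7 [320, 190, 325, 212] med [ 554. -143.   45.] z5-95 [19. 45. 81.] xy [520. 584.] [-161. -134.]
jaw_fin 0.52 [320, 192, 323, 212] med [ 554. -143.   45.] z5-95 [24. 45. 81.] xy [522. 584.] [-161. -134.]
carton_1 0.92 [84, 203, 125, 235] med [489. 624.  35.] z5-95 [ 4. 35. 40.] xy [432. 546.] [575. 681.]
carton_1 0.91 [177, 222, 205, 246] med [435. 315.  35.] z5-95 [28. 35. 40.] xy [399. 470.] [263. 368.]
carton_1 0.61 [286, 222, 318, 246] med [434. -73.  36.] z5-95 [30. 36. 41.] xy [399. 470.] [-126.  -22.]
plate_1 0.81 [374, 196, 387, 227] med [ 525. -356.   60.] z5-95 [15. 60. 78.] xy [475. 572.] [-371. -342.]
plate_1 0.51 [383, 202, 400, 226] med [ 511. -398.   58.] z5-95 [14. 58. 79.] xy [462. 562.] [-413. -381.]
petri 0.96 [345, 147, 371, 175] med [ 695. -281.   14.] z5-95 [ 5. 14. 19.] xy [651. 740.] [-328. -238.]
timer 0.52 [165, 169, 184, 184] med [635. 373.  17.] z5-95 [11. 17. 22.] xy [606. 664.] [342. 406.]
0.65
```

View pics/topc.png

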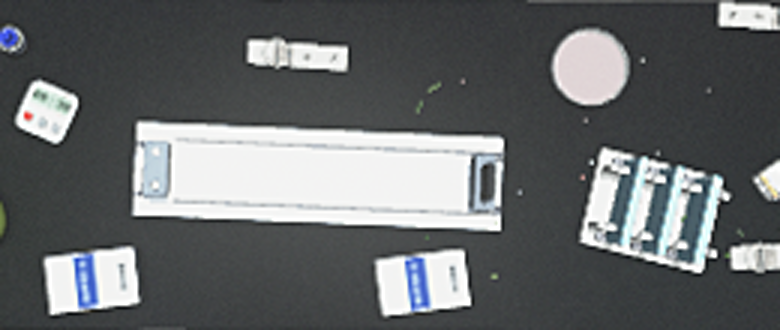

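View pics/sidec.png

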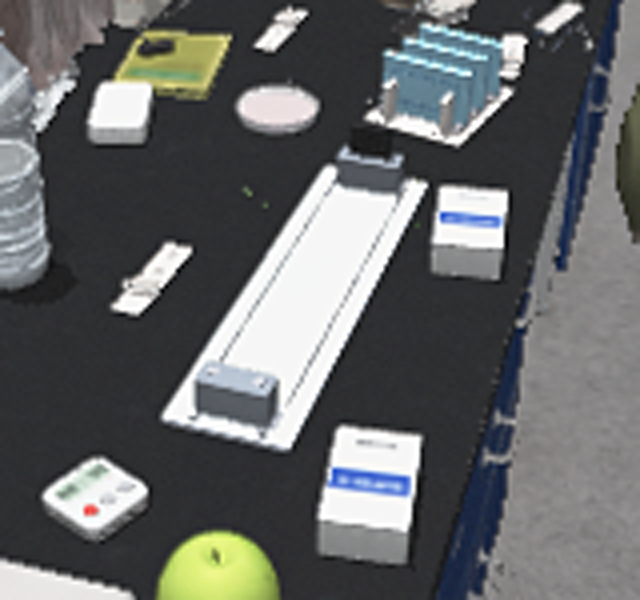

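```bash
cat >> h.py <<'E'
from scipy.spatial.transform import Rotation as R
def pose():
    s=ctrl.sense();q=s['ee_rot'];return s,np.array(s['eef_pos']),R.from_quat([q[1],q[2],q[3],q[0]]).as_matrix()
def st():
    s,p,M=pose();print('t',round(s['time_s'],2),'p',p.round(1),'yawx',round(np.degrees(np.arctan2(M[1,0],M[0,0])),2),'zax',M[:,2].round(4),'F',np.round(s['force'],1),'w',round(s['grip_width'],3),'j6',np.round(s['joints'],2)[5])
def go(xyz=None,yaw=None):
    """delta to target; yaw=direction of tool x in deg (tool down)"""
    s,p,M=pose()
    if yaw is None: yaw=np.degrees(np.arctan2(M[1,0],M[0,0]))
    a=np.radians(yaw);T=np.array([[np.cos(a),np.sin(a),0],[np.sin(a),-np.cos(a),0],[0,0,-1]])
    rv=np.degrees(R.from_matrix(M.T@T).as_rotvec())/10
    st()
    print('turn total (10deg)',rv.round(3))
    if xyz is not None:
        w=np.array(xyz,float)-p
        print('shift total, frame after turn:',(T.T@w/50).round(3),' present frame:',(M.T@w/50).round(3))
E
python3 - <<'E'
from h import *
P=np.load('P.npy')
def rect(m):
    q=P[m][:,:2].astype(np.float32);return q
b=(abs(P[...,2]-8)<5)&(P[...,0]>495)&(P[...,0]<625)&(P[...,1]>-180)&(P[...,1]<280)
q=rect(b);print('bed',cv2.minAreaRect(q))
r=(P[...,2]>66)&(P[...,2]<90)&(P[...,0]>440)&(P[...,0]<600)&(P[...,1]>-430)&(P[...,1]<-320)
q=rect(r);v,u=np.nonzero(r)
n,l=cv2.connectedComponents(r.astype(np.uint8))
for k in range(1,n):
    q=P[l==k][:,:2].astype(np.float32)
    if len(q)>6: print(len(q),cv2.minAreaRect(q),cv2.fitLine(q,cv2.DIST_L2,0,.01,.01).ravel())
go([450,-375,300],-15)
E
```

```text
bed ((560.2797241210938, 50.30488586425781), (127.64183044433594, 459.6358947753906), 0.41380587220191956)
31 ((559.4935913085938, -325.6802673339844), (9.505510330200195, 42.21314239501953), 89.09319305419922) [ 9.9282205e-01 -1.1960093e-01  5.6368671e+02 -3.2456525e+02]
101 ((521.2273559570312, -357.9921875), (11.971473693847656, 101.73796844482422), 76.14356231689453) [ 9.7266489e-01 -2.3221317e-01  5.2137115e+02 -3.5778232e+02]
111 ((510.68682861328125, -401.031494140625), (13.761285781860352, 101.41228485107422), 76.10736846923828) [ 9.7125924e-01 -2.3802404e-01  5.1091718e+02 -3.9987186e+02]
t 0.7 p [ 229.2 -472.3  231.3] yawx 25.89 zax [ 0.  0. -1.] F [-0.1  0.4  0.4] w 1.0 j6 -0.22
turn total (10deg) [ 0.    -0.     4.089]
shift total, frame after turn: [ 3.762 -3.023 -1.374]  present frame: [ 4.823  0.177 -1.374]
```

Call:
servo_tool(motion=[{"dr":[0,0,1],"delta_pos":[0,0,-0.5],"hand":1},{"dr":[0,0,1],"delta_pos":[0,0,-0.5],"hand":1},{"dr":[0,0,1],"delta_pos":[0,0,0],"hand":1},{"dr":[0,0,0.95],"delta_pos":[0,0,0],"hand":1},{"dr":[0,0,0],"delta_pos":[0.8,-0.6,0],"hand":0.4},{"dr":[0,0,0],"delta_pos":[0.8,-0.6,0],"hand":0.4},{"dr":[0,0,0],"delta_pos":[0.8,-0.6,0],"hand":0.4},{"dr":[0,0,0],"delta_pos":[0.8,-0.6,0],"hand":0.4},{"dr":[0,0,0],"delta_pos":[0.8,-0.6,0],"hand":0.4},{"dr":[0,0,0],"delta_pos":[0,0,0],"hand":0.4}])

```text
time_s: 1.95
eef_pos: [467.8, -376.5, 282.6]
ee_rot: [0.0, 0.991, -0.131, -0.0]
force: [-0.1, -0.7, 0.2]
grip_width: 0.399
```

```bash
python3 - <<'E'
from h import *
st();c=get_calibration('wrist')
p,d=capture('wrist');save('w1',p);P=cloud('wrist',d,c);np.save('P1.npy',P)
go([500,-355,280],-13.6)
E
```

```text
t 1.95 p [ 467.8 -376.5  282.6] yawx -15.11 zax [-1.e-04 -4.e-04 -1.e+00] F [-0.1 -0.7  0.2] w 0.399 j6 0.96
t 2.0 p [ 466.5 -377.4  282.7] yawx -15.2 zax [-5.e-04 -7.e-04 -1.e+00] F [-0.9 -0.1 -0.1] w 0.396 j6 0.96
turn total (10deg) [ 0.004  0.002 -0.16 ]
shift total, frame after turn: [ 0.547 -0.594  0.054]  present frame: [ 0.53  -0.609  0.054]
```

View pics/w1.png

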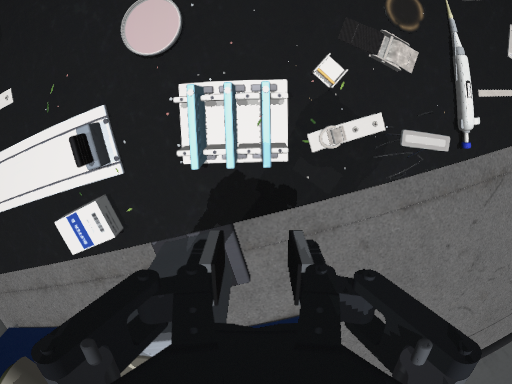

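The wrist view shows the rack with three plates (u≈193, 230, 266, v 85–165), carton at (88,225) and the jaw fin at (80,150).

```bash
cat >> h.py <<'E'
def comps(P,m,minn=40):
    n,l=cv2.connectedComponents(m.astype(np.uint8));out=[]
    for k in range(1,n):
        q=P[l==k]
        if len(q)>=minn:
            (c,s,a)=cv2.minAreaRect(q[:,:2].astype(np.float32))
            if s[0]<s[1]: s=(s[1],s[0]);a-=90
            a=(a+90)%180-90
            print(len(q),'c',np.round(c,1),'size',np.round(s,1),'ang',round(a,2),'zmed',round(np.median(q[:,2]),1));out.append((c,s,a))
    return out
E
python3 - <<'E'
from h import *
P=np.load('P1.npy')
x,y,z=np.moveaxis(P,-1,0)
near=(x>400)&(x<620)&(y>-480)&(y<-260)
print('plates');comps(P,near&(z>68)&(z<84))
print('plates side incl');comps(P,near&(z>30)&(z<84))
b=(x>450)&(x<650)&(y>-250)&(y<280)
print('bed');comps(P,b&(z>3)&(z<14));print('fin');comps(P,b&(z>60)&(z<90));print('jaw');comps(P,b&(z>37)&(z<50))
print('carton');comps(P,(x>380)&(x<480)&(y>-160)&(y<0)&(z>28)&(z<42))
E
```

```text
plates
759 c [ 510.7 -400. ] size [102.6  10.2] ang -13.95 zmed 77.0
751 c [ 521.2 -357.7] size [103.2  10.5] ang -12.98 zmed 76.9
784 c [ 531.7 -315. ] size [103.6  11.1] ang -13.82 zmed 76.9
plates side incl
4125 c [ 521.4 -357.7] size [144.7 103.8] ang 76.54 zmed 75.4
bed
6562 c [557.8  -8.9] size [332.8 117.6] ang 88.75 zmed 9.4
57 c [ 463.5 -121.9] size [25.9  9.4] ang 32.85 zmed 8.5
fin
397 c [ 553.  -147.2] size [44.5 11.2] ang -2.51 zmed 76.5
jaw
508 c [ 553.  -147.5] size [65.8 27.9] ang 0.71 zmed 45.0
370 c [461.4 -72. ] size [103.9  22.6] ang 89.96 zmed 37.8
carton
1988 c [434.  -74.3] size [107.8  66.9] ang -82.52 zmed 37.5
```

```bash
python3 - <<'E'
from h import *
go([531.7,-315,120],-13.6)
E
```

```text
t 2.0 p [ 466.5 -377.4  282.7] yawx -15.2 zax [-5.e-04 -7.e-04 -1.e+00] F [-0.9 -0.1 -0.1] w 0.396 j6 0.96
turn total (10deg) [ 0.004  0.002 -0.16 ]
shift total, frame after turn: [ 0.975 -1.52   3.254]  present frame: [ 0.933 -1.549  3.253]
```

Call:
servo_tool(motion=[{"dr":[0,0,-0.16],"delta_pos":[0,0,0],"hand":0.4},{"dr":[0,0,0],"delta_pos":[0.49,-0.76,0.6],"hand":0.4},{"dr":[0,0,0],"delta_pos":[0.49,-0.76,0.6],"hand":0.4},{"dr":[0,0,0],"delta_pos":[0,0,0.8],"hand":0.4},{"dr":[0,0,0],"delta_pos":[0,0,0.8],"hand":0.4},{"dr":[0,0,0],"delta_pos":[0,0,0.4],"hand":0.4},{"dr":[0,0,0],"delta_pos":[0,0,0],"hand":0.4}])

```text
time_s: 2.88
eef_pos: [527.6, -320.1, 120.0]
ee_rot: [0.002, 0.993, -0.12, 0.001]
force: [-0.6, -0.1, 0.4]
grip_width: 0.402
```

```bash
python3 - <<'E'
from h import *
go([531.7,-315,51],-13.6)
c=get_calibration('wrist');p,d=capture('wrist');save('w2',p);P=cloud('wrist',d,c)
x,y,z=np.moveaxis(P,-1,0)
near=(x>400)&(x<620)&(y>-480)&(y<-260)
comps(P,near&(z>68)&(z<84))
E
```

```text
t 2.88 p [ 527.6 -320.1  120. ] yawx -13.79 zax [ 7.0e-04 -3.9e-03 -1.0e+00] F [-0.6 -0.1  0.4] w 0.402 j6 1.08
turn total (10deg) [ 0.021 -0.009 -0.019]
shift total, frame after turn: [ 0.056 -0.119  1.38 ]  present frame: [ 0.054 -0.124  1.38 ]
2032 c [ 532.4 -314.5] size [103.3   9.8] ang -13.85 zmed 77.0
1675 c [ 535.2 -361.2] size [75.1 10.8] ang -13.44 zmed 76.9
2174 c [ 511.3 -400.1] size [103.7  10.9] ang -13.68 zmed 76.7
```

View pics/w2.png

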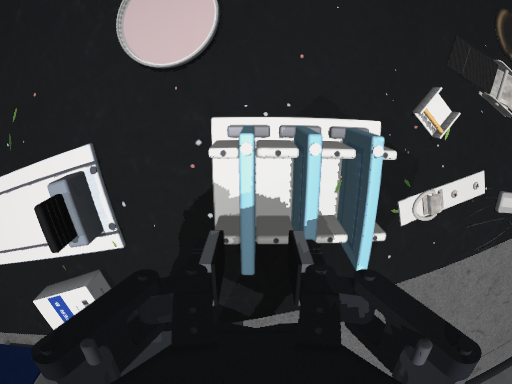

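The plate (u≈247, v 130–275) runs straight between the fingers; small correction then descend.

Call:
servo_tool(motion=[{"dr":[0.02,-0.01,0],"delta_pos":[0.06,-0.12,0],"hand":0.4},{"dr":[0,0,0],"delta_pos":[0,0,0.5],"hand":0.4},{"dr":[0,0,0],"delta_pos":[0,0,0.4],"hand":0.4},{"dr":[0,0,0],"delta_pos":[0,0,0],"hand":0.4}])

```text
time_s: 3.42
eef_pos: [534.4, -317.0, 80.8]
ee_rot: [0.003, 0.993, -0.12, 0.004]
force: [0.5, 0.9, -0.9]
grip_width: 0.399
```

```bash
python3 - <<'E'
from h import *
go([532,-314.8,51],-13.7)
E
```

```text
t 3.42 p [ 534.4 -317.    80.8] yawx -13.81 zax [ 0.008  -0.0067 -0.9999] F [ 0.5  0.9 -0.9] w 0.399 j6 1.09
turn total (10deg) [ 0.026 -0.054 -0.011]
shift total, frame after turn: [-0.058 -0.032  0.595]  present frame: [-0.063 -0.034  0.594]
```

Call:
servo_tool(motion=[{"dr":[0.03,-0.05,0],"delta_pos":[-0.05,-0.03,0],"hand":0.4},{"dr":[0,0,0],"delta_pos":[0,0,0.3],"hand":0.4},{"dr":[0,0,0],"delta_pos":[0,0,0.3],"hand":0.4},{"dr":[0,0,0],"delta_pos":[0,0,0],"hand":0.4}])

```text
time_s: 3.92
eef_pos: [533.2, -315.4, 51.4]
ee_rot: [0.001, 0.993, -0.12, 0.002]
force: [0.4, 0.4, 0.4]
grip_width: 0.4
```

```bash
python3 - <<'E'
from h import *
go([532,-314.8,51],-13.7)
E
```

```text
t 3.92 p [ 533.2 -315.4   51.4] yawx -13.8 zax [ 0.0032 -0.0014 -1.    ] F [0.4 0.4 0.4] w 0.4 j6 1.09
turn total (10deg) [ 0.003 -0.02  -0.01 ]
shift total, frame after turn: [-0.027 -0.006  0.009]  present frame: [-0.027 -0.006  0.009]
```

Call:
servo_tool(motion=[{"dr":[0,-0.02,0],"delta_pos":[-0.02,0,0],"hand":0.2},{"dr":[0,0,0],"delta_pos":[0,0,0],"hand":0},{"dr":[0,0,0],"delta_pos":[0,0,0],"hand":0},{"dr":[0,0,0],"delta_pos":[0,0,0],"hand":0},{"dr":[0,0,0],"delta_pos":[0,0,0],"hand":0}], squeeze=70)

```text
time_s: 4.55
eef_pos: [532.3, -315.3, 51.8]
ee_rot: [0.0, 0.993, -0.12, -0.0]
force: [0.2, -0.9, -1.5]
grip_width: 0.102
```

Call:
servo_tool(motion=[{"dr":[0,0,0],"delta_pos":[0,0,-0.3],"hand":0},{"dr":[0,0,0],"delta_pos":[0,0,-0.3],"hand":0},{"dr":[0,0,0],"delta_pos":[0,0,-0.4],"hand":0},{"dr":[0,0,0],"delta_pos":[0,0,-0.5],"hand":0},{"dr":[0,0,0],"delta_pos":[0,0,-0.5],"hand":0},{"dr":[0,0,0],"delta_pos":[0,0,-0.5],"hand":0},{"dr":[0,0,0],"delta_pos":[0,0,0],"hand":0}])

```text
time_s: 5.42
eef_pos: [532.8, -315.5, 188.1]
ee_rot: [0.002, 0.993, -0.12, 0.003]
force: [0.3, 0.0, -1.9]
grip_width: 0.101
```

```bash
python3 - <<'E'
from h import *
st()
c=get_calibration('wrist');p,d=capture('wrist');save('w3',p);P=cloud('wrist',d,c)
x,y,z=np.moveaxis(P,-1,0);s,tp,M=pose()
near=(x>400)&(x<640)&(y>-480)&(y<-240)
comps(P,near&(z>tp[2]-55)&(z<tp[2]+45))
b=(x>450)&(x<650)&(y>-250)&(y<300)
comps(P,b&(z>3)&(z<14))
E
```

```text
t 5.42 p [ 532.8 -315.5  188.1] yawx -13.79 zax [ 0.0048 -0.0052 -1.    ] F [ 0.3  0.  -1.9] w 0.101 j6 1.09
6806 c [ 539.5 -317. ] size [90.4 36.3] ang -14.31 zmed 213.5
9224 c [557.9 -20.1] size [311.2 114.1] ang 87.52 zmed 9.4
206 c [466.5 -73.6] size [106.2  22.8] ang 84.6 zmed 8.4
```

View pics/w3.png

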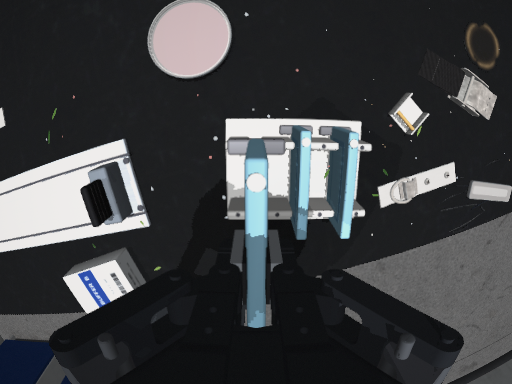

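Call:
servo_tool(motion=[{"dr":[0,0,-0.6],"delta_pos":[0,0,-0.5],"hand":0},{"dr":[0,0,-0.6],"delta_pos":[0,0,-0.5],"hand":0},{"dr":[0,0,0],"delta_pos":[0,-0.9,0],"hand":0},{"dr":[0,0,0],"delta_pos":[0,-0.9,0],"hand":0},{"dr":[0,0,0],"delta_pos":[0,-0.9,0],"hand":0},{"dr":[0,0,0],"delta_pos":[0,-0.9,0],"hand":0},{"dr":[0,0,0],"delta_pos":[0,-0.9,0],"hand":0},{"dr":[0,0,0],"delta_pos":[0,-0.9,0],"hand":0},{"dr":[0,0,0],"delta_pos":[0,-0.9,0],"hand":0},{"dr":[0,0,0],"delta_pos":[0,-0.7,0],"hand":0},{"dr":[0,0,0],"delta_pos":[0,-0.3,0],"hand":0},{"dr":[0,0,0],"delta_pos":[0,0,0],"hand":0}])

```text
time_s: 6.98
eef_pos: [536.4, 62.2, 224.9]
ee_rot: [-0.003, 1.0, -0.013, -0.009]
force: [-0.7, -1.0, -1.3]
grip_width: 0.101
```

```bash
python3 - <<'E'
from h import *
st()
c=get_calibration('wrist');p,d=capture('wrist');save('w4',p);P=cloud('wrist',d,c);np.save('P4.npy',P)
x,y,z=np.moveaxis(P,-1,0);s,tp,M=pose()
b=(x>450)&(x<660)&(y>-250)&(y<320)
print('bed');comps(P,b&(z>3)&(z<14));print('stop');comps(P,b&(z>38)&(z<50));print('fin');comps(P,b&(z>60)&(z<90))
print('cart');comps(P,(x>380)&(x<490)&(z>28)&(z<46))
E
```

```text
t 6.97 p [536.4  62.2 224.9] yawx -1.5 zax [-0.0179  0.0063 -0.9998] F [-0.7 -1.  -1.3] w 0.101 j6 1.49
bed
24292 c [559.1  50. ] size [452.3 114.6] ang 87.98 zmed 9.2
249 c [466. -68.] size [104.2  10. ] ang -77.71 zmed 8.3
114 c [468.7 290. ] size [55.4 21. ] ang 73.28 zmed 8.6
stop
1197 c [567.  243.7] size [66.2 31. ] ang -1.61 zmed 45.2
664 c [ 553.4 -144.8] size [65.3 26.4] ang -2.14 zmed 44.6
fin
566 c [ 553.2 -145.1] size [44.6 11.5] ang -3.63 zmed 76.1
cart
87 c [476.4 437. ] size [36.1  5.5] ang -46.16 zmed 39.1
3509 c [434.  -73.3] size [105.8  67.8] ang -82.6 zmed 37.2
2526 c [434.3 317.6] size [107.5  67.2] ang -82.61 zmed 37.4
```

View pics/w4.png

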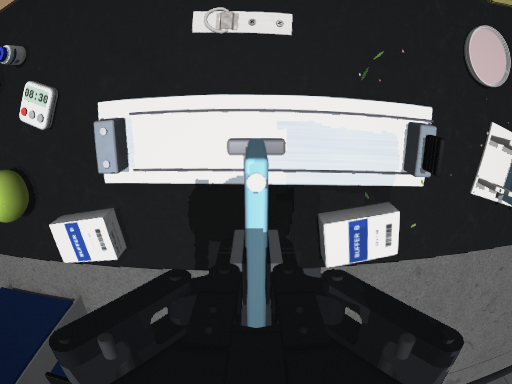

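```bash
cat >> h.py <<'E'
BO=np.array([559.5,45.0]);BA=np.radians(88.0-90)
BX=np.array([np.cos(BA),np.sin(BA)]);BY=np.array([-np.sin(BA),np.cos(BA)])
def b2w(xo,yo,z): return [*(BO+xo*BX+yo*BY),z]
def w2b(P): 
    q=np.asarray(P)[...,:2]-BO; return np.stack([q@BX,q@BY],-1)
E
python3 - <<'E'
from h import *
P=np.load('P4.npy');B=w2b(P);z=P[...,2]
m=(z>43.3)&(z<47)&(abs(B[...,0])<45)&(abs(B[...,1])<240)
for nm,mm in(('stop',m&(B[...,1]>150)),('jaw',m&(B[...,1]<-150))):
    q=B[mm];print(nm,np.percentile(q,[1,5,95,99],0).round(1).T)
m=(z>5)&(z<12)&(abs(B[...,0])<70)
for lo in(-150,-100,-50,50,100,150): 
    q=B[m&(abs(B[...,1]-lo)<20)];print(lo,np.percentile(q[:,0],[.5,99.5]).round(1))
go(b2w(0,165,120),-2)
E
```

```text
stop [[-30.7 -28.   29.9  32.2]
 [184.9 185.9 211.7 213.2]]
jaw [[ -31.3  -29.7   30.7   32.3]
 [-202.2 -200.  -178.9 -178.2]]
-150 [-54.6  55.4]
-100 [-55.4  56.1]
-50 [-54.6  55.5]
50 [-54.7  56.1]
100 [-54.9  55.6]
150 [-55.2  56.2]
t 7.03 p [536.5  61.6 224.9] yawx -1.55 zax [-0.0179  0.0062 -0.9998] F [ 0.6 -0.4 -1.5] w 0.098 j6 1.49
turn total (10deg) [-0.032  0.104  0.045]
shift total, frame after turn: [ 0.472 -2.985  2.098]  present frame: [ 0.533 -2.969  2.106]
```

```bash
sed -i 's/559.5,45.0/560.0,45.0/' h.py
```

Call:
servo_tool(motion=[{"dr":[-0.03,0.1,0.05],"delta_pos":[0,0,0],"hand":0},{"dr":[0,0,0],"delta_pos":[0.16,-0.9,0.3],"hand":0},{"dr":[0,0,0],"delta_pos":[0.16,-0.9,0.4],"hand":0},{"dr":[0,0,0],"delta_pos":[0.16,-0.9,0.5],"hand":0},{"dr":[0,0,0],"delta_pos":[0,-0.3,0.5],"hand":0},{"dr":[0,0,0],"delta_pos":[0,0,0.4],"hand":0},{"dr":[0,0,0],"delta_pos":[0,0,0],"hand":0}])

```text
time_s: 7.9
eef_pos: [569.9, 207.0, 116.6]
ee_rot: [0.001, 1.0, -0.024, 0.003]
force: [0.7, -0.8, -0.9]
grip_width: 0.101
```

```bash
python3 - <<'E'
from h import *
go(b2w(0,172,75),-2)
c=get_calibration('wrist');p,d=capture('wrist');save('w5',p);P=cloud('wrist',d,c);np.save('P5.npy',P)
B=w2b(P);z=P[...,2];s,tp,M=pose()
m=(z>43)&(z<47)&(abs(B[...,0])<45)&(abs(B[...,1])<240)
q=B[m&(B[...,1]>150)];print('stop',np.percentile(q,[1,5,95,99],0).round(1).T)
m=(z>tp[2]+25-5)&(z<tp[2]+32);q=B[m];
m=(abs(B[...,0])<70)&(B[...,1]>110)&(B[...,1]<182)&(z>tp[2]-45)&(z<tp[2]+40)&(z>50)
q=B[m];zz=z[m];print('plate',np.percentile(q,[1,5,50,95,99],0).round(1).T,np.percentile(zz,[1,99]))
print(w2b(tp),tp)
E
```

```text
t 7.9 p [569.9 207.  116.6] yawx -2.81 zax [ 0.0056 -0.0023 -1.    ] F [ 0.7 -0.8 -0.9] w 0.101 j6 1.78
turn total (10deg) [ 0.012 -0.032 -0.081]
shift total, frame after turn: [-0.085 -0.196  0.832]  present frame: [-0.092 -0.196  0.831]
stop [[-30.7 -27.2  29.9  32. ]
 [185.1 186.3 212.1 213.3]]
plate [[-30.9 -20.8  15.   55.4  55.9]
 [145.1 148.5 162.1 175.5 178.8]] [ 78.57157928 156.48812505]
[  4.8290166  162.25948162] [570.48884914 206.99210728 117.81435759]
```

View pics/w5.png

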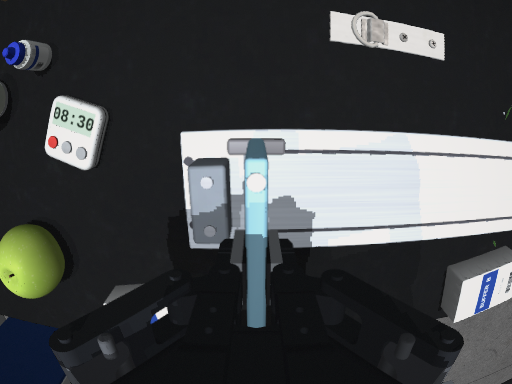

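Call:
servo_tool(motion=[{"dr":[0.01,-0.03,-0.08],"delta_pos":[-0.08,-0.1,0],"hand":0},{"dr":[0,0,0],"delta_pos":[0,-0.1,0.3],"hand":0},{"dr":[0,0,0],"delta_pos":[0,0,0.3],"hand":0},{"dr":[0,0,0],"delta_pos":[0,0,0.23],"hand":0},{"dr":[0,0,0],"delta_pos":[0,0,0],"hand":0}])

```text
time_s: 8.57
eef_pos: [567.8, 216.9, 75.2]
ee_rot: [-0.0, 1.0, -0.018, 0.003]
force: [-0.6, 0.6, -1.7]
grip_width: 0.104
```

```bash
python3 - <<'E'
from h import *
go(b2w(0.5,178,58),-2)
print(w2b(pose()[1]))
E
```

```text
t 8.57 p [567.8 216.9  75.2] yawx -2.06 zax [ 5.e-03  5.e-04 -1.e+00] F [-0.6  0.6 -1.7] w 0.104 j6 1.78
turn total (10deg) [-0.004 -0.029 -0.006]
shift total, frame after turn: [-0.025 -0.12   0.345]  present frame: [-0.027 -0.119  0.345]
[  1.75026052 172.02207674]
```

Call:
servo_tool(motion=[{"dr":[0,-0.03,0],"delta_pos":[-0.03,-0.12,0],"hand":0},{"dr":[0,0,0],"delta_pos":[0,0,0.2],"hand":0},{"dr":[0,0,0],"delta_pos":[0,0,0.14],"hand":0},{"dr":[0,0,0],"delta_pos":[0,0,0],"hand":0}])

```text
time_s: 9.07
eef_pos: [566.7, 223.5, 57.6]
ee_rot: [-0.0, 1.0, -0.018, 0.0]
force: [-0.3, 0.1, -2.6]
grip_width: 0.103
```

```bash
python3 - <<'E'
from h import *
go(b2w(0.5,180,54),-2)
print(w2b(pose()[1]))
E
```

```text
t 9.07 p [566.7 223.5  57.6] yawx -2.06 zax [ 5.e-04  9.e-04 -1.e+00] F [-0.3  0.1 -2.6] w 0.103 j6 1.79
turn total (10deg) [-0.005 -0.003 -0.006]
shift total, frame after turn: [-0.    -0.028  0.071]  present frame: [-0.    -0.028  0.071]
[  0.51548989 178.58048035]
```

Call:
servo_tool(motion=[{"dr":[0,0,0],"delta_pos":[0,0,0.05],"hand":0},{"dr":[0,0,0],"delta_pos":[0,0,0.03],"hand":0},{"dr":[0,0,0],"delta_pos":[0,-0.03,0],"hand":0},{"dr":[0,0,0],"delta_pos":[0,-0.02,0],"hand":0}])

```text
time_s: 9.57
eef_pos: [567.1, 224.5, 53.7]
ee_rot: [0.001, 1.0, -0.018, 0.0]
force: [-1.2, -7.5, -0.7]
grip_width: 0.1
```

```bash
python3 - <<'E'
from h import *
go(b2w(0.5,180,54),-2)
print(w2b(pose()[1]))
E
```

```text
t 9.57 p [567.1 224.5  53.7] yawx -2.04 zax [ 6.0e-04 -2.1e-03 -1.0e+00] F [-1.2 -7.5 -0.7] w 0.1 j6 1.79
turn total (10deg) [ 0.012 -0.004 -0.004]
shift total, frame after turn: [-0.007 -0.007 -0.005]  present frame: [-0.007 -0.007 -0.005]
[  0.8372645  179.64224971]
```

Call:
servo_tool(motion=[{"dr":[0,0,0],"delta_pos":[0,0,0],"hand":0.15},{"dr":[0,0,0],"delta_pos":[0,0,0],"hand":0.3},{"dr":[0,0,0],"delta_pos":[0,0,0],"hand":0.35},{"dr":[0,0,0],"delta_pos":[0,0,-0.3],"hand":0.35},{"dr":[0,0,0],"delta_pos":[0,0,-0.6],"hand":0.35},{"dr":[0,0,0],"delta_pos":[0,0,-0.6],"hand":0.6},{"dr":[0,0,0],"delta_pos":[0,0,-0.6],"hand":1},{"dr":[0,0,0],"delta_pos":[0,0,-0.6],"hand":1},{"dr":[0,0,0],"delta_pos":[0,0,-0.2],"hand":1},{"dr":[0,0,0],"delta_pos":[0,0,0],"hand":1}])

```text
time_s: 10.82
eef_pos: [567.2, 225.7, 209.6]
ee_rot: [-0.0, 1.0, -0.018, 0.003]
force: [-0.5, 0.3, -0.7]
grip_width: 0.998
```

```bash
cat >> h.py <<'E'
def look(name):
    st();c=get_calibration('wrist');p,d=capture('wrist');save(name,p);P=cloud('wrist',d,c);np.save(name+'.npy',P)
    x,y,z=np.moveaxis(P,-1,0);B=w2b(P);on=(abs(B[...,0])<70)&(abs(B[...,1])<235)
    PB=P.copy();PB[...,:2]=B
    print('BED FRAME plates/fin:');comps(PB,on&(z>68)&(z<90));print('low 40-50:');comps(PB,on&(z>38)&(z<50))
    print('FRONT cartons (world):');comps(P,(x>370)&(x<500)&(y>-200)&(y<420)&(B[...,0]<-58)&(z>26)&(z<46),200)
    print('rack (world):');comps(P,(y<-260)&(y>-450)&(x>440)&(x<600)&(z>68)&(z<84))
E
python3 - <<'E'
from h import *
look('w6')
E
```

```text
t 10.82 p [567.2 225.7 209.6] yawx -2.02 zax [ 6.9e-03  3.0e-04 -1.0e+00] F [-0.5  0.3 -0.7] w 0.998 j6 1.79
BED FRAME plates/fin:
1084 c [  0.9 179.9] size [103.5   9.7] ang 0.24 zmed 79.0
low 40-50:
1588 c [ -0.  200.7] size [65.9 28.8] ang -0.41 zmed 45.2
295 c [  -2.3 -181.4] size [67.  20.5] ang 13.0 zmed 43.7
FRONT cartons (world):
2250 c [434.1 -72.9] size [107.4  67.8] ang -83.22 zmed 37.0
2722 c [435.2 313.5] size [95.8 68.5] ang -83.48 zmed 37.3
rack (world):
```

View pics/w6.png

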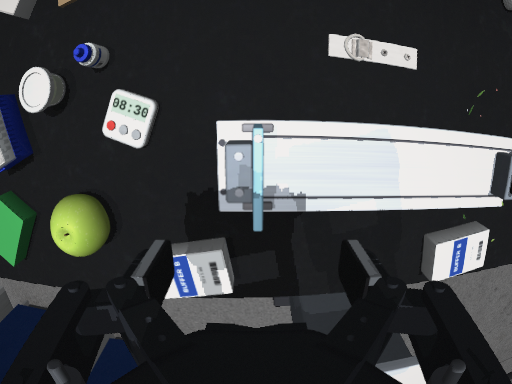

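```bash
python3 - <<'E'
from h import *
go([434.5,290,200],97.4)
E
```

```text
t 10.88 p [567.1 225.6 209.1] yawx -2.02 zax [ 6.2e-03  1.0e-04 -1.0e+00] F [-1.3 -0.2  0.1] w 0.999 j6 1.79
turn total (10deg) [ 0.029 -0.028 -9.942]
shift total, frame after turn: [ 1.618 -2.465  0.182]  present frame: [-2.697 -1.193  0.166]
```

Call:
servo_tool(motion=[{"dr":[0,-0.03,0],"delta_pos":[-0.9,-0.4,0],"hand":1},{"dr":[0,0,0],"delta_pos":[-0.9,-0.4,0],"hand":1},{"dr":[0,0,0],"delta_pos":[-0.9,-0.4,0],"hand":1},{"dr":[0,0,-1],"delta_pos":[0,0,0],"hand":1},{"dr":[0,0,-1],"delta_pos":[0,0,0],"hand":1},{"dr":[0,0,-1],"delta_pos":[0,0,0],"hand":1},{"dr":[0,0,-1],"delta_pos":[0,0,0],"hand":1},{"dr":[0,0,-1],"delta_pos":[0,0,0],"hand":1},{"dr":[0,0,-1],"delta_pos":[0,0,0],"hand":1},{"dr":[0,0,-1],"delta_pos":[0,0,0],"hand":1},{"dr":[0,0,-1],"delta_pos":[0,0,0],"hand":1},{"dr":[0,0,-1],"delta_pos":[0,0,0],"hand":1},{"dr":[0,0,-1],"delta_pos":[0,0,0],"hand":1},{"dr":[0,0,0],"delta_pos":[0,0,0],"hand":1}])

```text
time_s: 12.62
eef_pos: [422.9, 289.6, 190.7]
ee_rot: [-0.008, 0.635, 0.772, -0.014]
force: [-0.0, 0.1, 0.3]
grip_width: 0.997
```

```bash
python3 - <<'E'
from h import *
look('w7')
go([434.5,317,80],97.4)
E
```

```text
t 12.62 p [422.9 289.6 190.7] yawx 101.15 zax [-0.03   -0.0106 -0.9995] F [-0.   0.1  0.3] w 0.997 j6 0.18
BED FRAME plates/fin:
49 c [-50.7 179.9] size [9.5 2.9] ang 84.13 zmed 74.1
383 c [ 27.1 179.7] size [49.9 11. ] ang -0.15 zmed 78.4
low 40-50:
1312 c [  8.1 199.8] size [84.7 31.3] ang -0.9 zmed 45.0
64 c [-46.8 183.3] size [15.3  6.7] ang 34.53 zmed 43.4
FRONT cartons (world):
6487 c [433.9 318.6] size [104.8  66.8] ang -82.68 zmed 37.3
rack (world):
t 12.68 p [422.8 289.6 190.7] yawx 101.04 zax [-0.0301 -0.0106 -0.9995] F [-0.   0.8  0.2] w 1.0 j6 0.18
turn total (10deg) [-0.18   0.033  0.364]
shift total, frame after turn: [0.513 0.302 2.214]  present frame: [0.503 0.404 2.2  ]
```

View pics/w7.png

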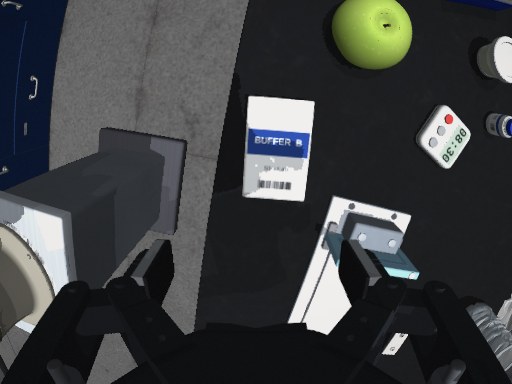

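Call:
servo_tool(motion=[{"dr":[-0.18,0.03,0.36],"delta_pos":[0,0,0],"hand":1},{"dr":[0,0,0],"delta_pos":[0.54,0.3,0.3],"hand":1},{"dr":[0,0,0],"delta_pos":[0,0,0.8],"hand":1},{"dr":[0,0,0],"delta_pos":[0,0,0.8],"hand":1},{"dr":[0,0,0],"delta_pos":[0,0,0.3],"hand":1},{"dr":[0,0,0],"delta_pos":[0,0,0],"hand":1}])

```text
time_s: 13.42
eef_pos: [434.6, 319.0, 76.8]
ee_rot: [0.0, 0.668, 0.744, -0.0]
force: [-0.5, 0.1, 1.4]
grip_width: 1.0
```

```bash
python3 - <<'E'
from h import *
look('w8')
go([433.9,318.6,6],97.4)
E
```

```text
t 13.43 p [434.6 319.   76.8] yawx 96.13 zax [ 2.e-04 -4.e-04 -1.e+00] F [-0.5  0.1  1.4] w 1.0 j6 0.31
BED FRAME plates/fin:
562 c [ -8.6 180. ] size [42.7 11.5] ang -1.57 zmed 78.0
low 40-50:
FRONT cartons (world):
14210 c [433.9 318.2] size [105.7  66.5] ang -82.86 zmed 37.3
rack (world):
t 13.47 p [435.  319.1  77.5] yawx 96.15 zax [ 1.5e-03  1.0e-04 -1.0e+00] F [-0.4 -0.1  0.1] w 1.003 j6 0.31
turn total (10deg) [ 0.008  0.    -0.125]
shift total, frame after turn: [-0.008 -0.023  1.43 ]  present frame: [-0.008 -0.025  1.43 ]
```

Call:
servo_tool(motion=[{"dr":[0,0,-0.1],"delta_pos":[-0.01,-0.02,0],"hand":1},{"dr":[0,0,0],"delta_pos":[0,0,0.6],"hand":1},{"dr":[0,0,0],"delta_pos":[0,0,0.5],"hand":1},{"dr":[0,0,0],"delta_pos":[0,0,0.29],"hand":1},{"dr":[0,0,0],"delta_pos":[0,0,0],"hand":1}])

```text
time_s: 14.1
eef_pos: [437.8, 320.1, 12.4]
ee_rot: [0.003, 0.661, 0.75, 0.006]
force: [0.6, 0.0, 0.4]
grip_width: 1.004
```

```bash
python3 - <<'E'
from h import *
go([433.9,318.4,6],97.3)
E
```

```text
t 14.1 p [437.8 320.1  12.4] yawx 97.22 zax [ 0.0121  0.0048 -0.9999] F [0.6 0.  0.4] w 1.004 j6 0.29
turn total (10deg) [ 0.072 -0.019 -0.008]
shift total, frame after turn: [-0.023 -0.082  0.128]  present frame: [-0.024 -0.084  0.127]
```

Call:
servo_tool(motion=[{"dr":[0.07,-0.02,0],"delta_pos":[-0.02,-0.08,0.1],"hand":1},{"dr":[0,0,0],"delta_pos":[0,0,0],"hand":0.85},{"dr":[0,0,0],"delta_pos":[0,0,0],"hand":0.7},{"dr":[0,0,0],"delta_pos":[0,0,0],"hand":0.65},{"dr":[0,0,0],"delta_pos":[0,0,0],"hand":0.65}], squeeze=40)

```text
time_s: 14.72
eef_pos: [435.2, 319.2, 9.7]
ee_rot: [0.001, 0.661, 0.75, 0.002]
force: [-0.5, 0.3, -0.0]
grip_width: 0.768
```

```bash
python3 - <<'E'
from h import *
go([433.9,318.4,6],97.3)
E
```

```text
t 14.72 p [435.2 319.2   9.7] yawx 97.23 zax [ 0.0037  0.0013 -1.    ] F [-0.5  0.3 -0. ] w 0.768 j6 0.29
turn total (10deg) [ 0.022 -0.005 -0.007]
shift total, frame after turn: [-0.012 -0.027  0.074]  present frame: [-0.012 -0.027  0.074]
```

Call:
servo_tool(motion=[{"dr":[0,0,0],"delta_pos":[0,0,0],"hand":0.4},{"dr":[0,0,0],"delta_pos":[0,0,0],"hand":0.4},{"dr":[0,0,0],"delta_pos":[0,0,-0.3],"hand":0.4},{"dr":[0,0,0],"delta_pos":[0,0,-0.6],"hand":0.4},{"dr":[0,0,0],"delta_pos":[0,0,-0.8],"hand":0.4},{"dr":[0,0,0],"delta_pos":[0,0,-0.8],"hand":0.4},{"dr":[0,0,0],"delta_pos":[0,0,-0.6],"hand":0.4},{"dr":[0,0,0],"delta_pos":[0,0,0],"hand":0.4}], squeeze=60)

```text
time_s: 15.72
eef_pos: [434.5, 319.0, 174.6]
ee_rot: [0.002, 0.661, 0.75, 0.003]
force: [0.2, 0.2, -0.6]
grip_width: 0.756
```

```bash
python3 - <<'E'
from h import *
look('w9')
go(b2w(0,110,160),88)
E
```

```text
t 15.72 p [434.5 319.  174.6] yawx 97.23 zax [ 0.0068  0.0027 -1.    ] F [ 0.2  0.2 -0.6] w 0.756 j6 0.29
BED FRAME plates/fin:
low 40-50:
931 c [ 11.9 199.8] size [77.3 31.5] ang -0.71 zmed 45.0
FRONT cartons (world):
rack (world):
t 15.78 p [433.9 318.7 173. ] yawx 97.24 zax [ 0.0043  0.0015 -1.    ] F [-0.1 -0.6 -1.7] w 0.755 j6 0.29
turn total (10deg) [ 0.025 -0.008  0.924]
shift total, frame after turn: [-3.182  2.711  0.261]  present frame: [-3.577  2.164  0.267]
```

View pics/w9.png

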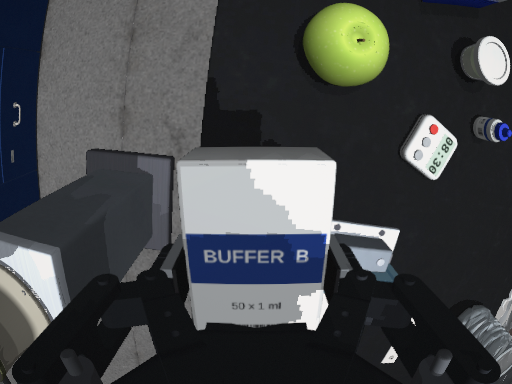

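Call:
servo_tool(motion=[{"dr":[0.03,0,0.92],"delta_pos":[0,0,0],"hand":0.4},{"dr":[0,0,0],"delta_pos":[-0.8,0.68,0],"hand":0.4},{"dr":[0,0,0],"delta_pos":[-0.8,0.68,0],"hand":0.4},{"dr":[0,0,0],"delta_pos":[-0.8,0.68,0],"hand":0.4},{"dr":[0,0,0],"delta_pos":[-0.8,0.68,0],"hand":0.4},{"dr":[0,0,0],"delta_pos":[-0.1,0.1,0.2],"hand":0.4},{"dr":[0,0,0],"delta_pos":[0,0,0],"hand":0.4}])

```text
time_s: 16.65
eef_pos: [567.5, 143.1, 153.5]
ee_rot: [-0.005, 0.721, 0.693, -0.006]
force: [0.3, 0.3, -0.9]
grip_width: 0.756
```

```bash
python3 - <<'E'
from h import *
look('w10')
go(b2w(0,115,60),88)
print(w2b(pose()[1]))
E
```

```text
t 16.65 p [567.5 143.1 153.5] yawx 87.8 zax [-1.600e-02 -6.000e-04 -9.999e-01] F [ 0.3  0.3 -0.9] w 0.756 j6 0.09
BED FRAME plates/fin:
1858 c [  0.4 179.2] size [103.6  10. ] ang -0.22 zmed 79.0
low 40-50:
2547 c [-2.000e-01  2.005e+02] size [66.1 28.8] ang 0.22 zmed 45.2
FRONT cartons (world):
482 c [410.  -65.2] size [70.1 26.8] ang 87.99 zmed 37.2
rack (world):
t 16.7 p [567.7 143.4 154.1] yawx 87.83 zax [-1.490e-02 -7.000e-04 -9.999e-01] F [-0.   0.6 -0.2] w 0.756 j6 0.09
turn total (10deg) [-0.085  0.007 -0.017]
shift total, frame after turn: [ 0.329 -0.085  1.883]  present frame: [ 0.331 -0.058  1.884]
[ 4.2283043  98.55853325]
```

View pics/w10.png

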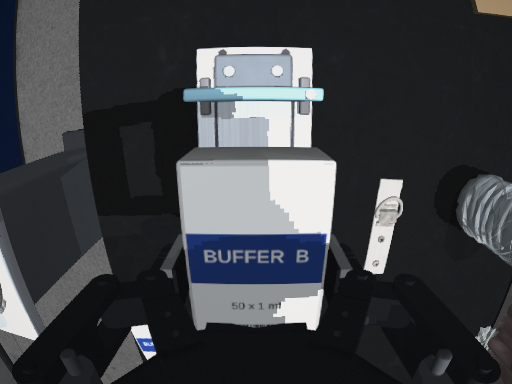

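Call:
servo_tool(motion=[{"dr":[-0.08,0,0],"delta_pos":[0.2,-0.08,0.4],"hand":0.4},{"dr":[0,0,0],"delta_pos":[0.15,0,0.6],"hand":0.4},{"dr":[0,0,0],"delta_pos":[0,0,0.6],"hand":0.4},{"dr":[0,0,0],"delta_pos":[0,0,0.25],"hand":0.4},{"dr":[0,0,0],"delta_pos":[0,0,0],"hand":0.4}])

```text
time_s: 17.32
eef_pos: [561.3, 167.2, 61.1]
ee_rot: [0.001, 0.718, 0.696, 0.0]
force: [-0.2, -0.1, -0.2]
grip_width: 0.755
```

```bash
python3 - <<'E'
from h import *
go(b2w(0,119,22),88)
print(w2b(pose()[1]))
E
```

```text
t 17.32 p [561.3 167.2  61.1] yawx 88.25 zax [ 1.2e-03 -4.0e-04 -1.0e+00] F [-0.2 -0.1 -0.2] w 0.755 j6 0.12
turn total (10deg) [0.007 0.002 0.025]
shift total, frame after turn: [-0.063  0.06   0.783]  present frame: [-0.063  0.059  0.783]
[ -3.00832207 122.13547905]
```

Call:
servo_tool(motion=[{"dr":[0,0,0.03],"delta_pos":[-0.06,0.06,0],"hand":0.4},{"dr":[0,0,0],"delta_pos":[0,0,0.4],"hand":0.4},{"dr":[0,0,0],"delta_pos":[0,0,0.36],"hand":0.4},{"dr":[0,0,0],"delta_pos":[0,0,0],"hand":0.4}])

```text
time_s: 17.82
eef_pos: [567.0, 164.0, 26.1]
ee_rot: [0.003, 0.72, 0.694, 0.003]
force: [0.5, -0.1, -0.3]
grip_width: 0.759
```

```bash
python3 - <<'E'
from h import *
go(b2w(0,120,18),88)
print(w2b(pose()[1]))
E
```

```text
t 17.82 p [567.  164.   26.1] yawx 87.92 zax [ 8.3e-03  1.0e-04 -1.0e+00] F [ 0.5 -0.1 -0.3] w 0.759 j6 0.12
turn total (10deg) [ 0.047 -0.002 -0.008]
shift total, frame after turn: [ 0.016 -0.056  0.162]  present frame: [ 0.016 -0.057  0.161]
[  2.79804658 119.21725899]
```

Call:
servo_tool(motion=[{"dr":[0.05,0,0],"delta_pos":[0,-0.05,0.06],"hand":0.4},{"dr":[0,0,0],"delta_pos":[0,0,0.06],"hand":0.4},{"dr":[0,0,0],"delta_pos":[0,0,0],"hand":0.4}])

```text
time_s: 18.2
eef_pos: [565.2, 164.2, 21.2]
ee_rot: [0.0, 0.72, 0.694, 0.001]
force: [0.1, 0.3, -1.4]
grip_width: 0.758
```

```bash
python3 - <<'E'
from h import *
go(b2w(0,120,18),88)
print(w2b(pose()[1]))
E
```

```text
t 18.2 p [565.2 164.2  21.2] yawx 87.91 zax [ 1.4e-03  7.0e-04 -1.0e+00] F [ 0.1  0.3 -1.4] w 0.758 j6 0.12
turn total (10deg) [ 0.008 -0.004 -0.009]
shift total, frame after turn: [ 0.015 -0.022  0.065]  present frame: [ 0.015 -0.022  0.065]
[  1.08723645 119.26596629]
```

Call:
servo_tool(motion=[{"dr":[0,0,0],"delta_pos":[0,-0.02,0.05],"hand":0.4},{"dr":[0,0,0],"delta_pos":[0,0,0.03],"hand":0.4},{"dr":[0,0,0],"delta_pos":[0.03,0,0],"hand":0.4},{"dr":[0,0,0],"delta_pos":[0.03,0,0],"hand":0.4},{"dr":[0,0,0],"delta_pos":[0,0,0],"hand":0.4}])

```text
time_s: 18.82
eef_pos: [564.6, 167.5, 17.6]
ee_rot: [0.001, 0.72, 0.694, 0.001]
force: [-0.2, 0.5, 0.3]
grip_width: 0.759
```

```bash
python3 - <<'E'
from h import *
go(b2w(0,120,18),88)
print(w2b(pose()[1]))
E
```

```text
t 18.82 p [564.6 167.5  17.6] yawx 87.91 zax [ 2.4e-03  8.0e-04 -1.0e+00] F [-0.2  0.5  0.3] w 0.759 j6 0.13
turn total (10deg) [ 0.014 -0.005 -0.009]
shift total, frame after turn: [-0.052 -0.006 -0.007]  present frame: [-0.052 -0.006 -0.007]
[  0.31048999 122.5799651 ]
```

Call:
servo_tool(motion=[{"dr":[0,0,0],"delta_pos":[0.02,0,0],"hand":0.4},{"dr":[0,0,0],"delta_pos":[0.02,0,0],"hand":0.4}])

```text
time_s: 19.08
eef_pos: [564.7, 167.7, 17.7]
ee_rot: [0.002, 0.72, 0.694, -0.0]
force: [-1.7, -8.5, 1.6]
grip_width: 0.761
```

```bash
python3 - <<'E'
from h import *
st()
print(w2b(pose()[1]))
E
```

```text
t 19.07 p [564.7 167.7  17.7] yawx 87.97 zax [ 0.0018 -0.0026 -1.    ] F [-1.7 -8.5  1.6] w 0.761 j6 0.13
[  0.42042929 122.81893206]
```

Contact (8.5 N). Release and rise.

Call:
servo_tool(motion=[{"dr":[0,0,0],"delta_pos":[0,0,0],"hand":0.8},{"dr":[0,0,0],"delta_pos":[0,0,0],"hand":0.9},{"dr":[0,0,0],"delta_pos":[0,0,0],"hand":1},{"dr":[0,0,0],"delta_pos":[0,0,-0.2],"hand":1},{"dr":[0,0,0],"delta_pos":[0,0,-0.6],"hand":1},{"dr":[0,0,0],"delta_pos":[0,0,-0.9],"hand":1},{"dr":[0,0,0],"delta_pos":[0,0,-0.9],"hand":1},{"dr":[0,0,0],"delta_pos":[0,0,-0.9],"hand":1},{"dr":[0,0,0],"delta_pos":[0,0,-0.5],"hand":1},{"dr":[0,0,0],"delta_pos":[0,0,0],"hand":1}])

```text
time_s: 20.32
eef_pos: [564.0, 168.9, 228.4]
ee_rot: [0.002, 0.719, 0.695, 0.002]
force: [0.2, -0.3, -0.7]
grip_width: 1.002
```

```bash
python3 - <<'E'
from h import *
look('w11')
go([521.2,-357.9,240],-13.6)
E
```

```text
t 20.32 p [564.  168.9 228.4] yawx 87.99 zax [ 0.0055 -0.0011 -1.    ] F [ 0.2 -0.3 -0.7] w 1.002 j6 0.13
BED FRAME plates/fin:
1114 c [  0.3 179.7] size [103.5  10.4] ang -0.02 zmed 79.0
low 40-50:
1553 c [ -0.6 200.2] size [66.1 28. ] ang -0.03 zmed 45.1
5015 c [ -0.3 120.3] size [101.8  66.2] ang 89.73 zmed 45.3
FRONT cartons (world):
942 c [443.1 -54. ] size [71.5 43.9] ang -82.32 zmed 37.0
rack (world):
t 20.38 p [563.6 168.9 227.1] yawx 87.98 zax [ 0.0033 -0.0013 -1.    ] F [ 0.2  0.6 -0.3] w 1.002 j6 0.13
turn total (10deg) [ 0.02  -0.012 10.158]
shift total, frame after turn: [ 1.654 10.439 -0.259]  present frame: [-10.559  -0.475  -0.248]
```

View pics/w11.png

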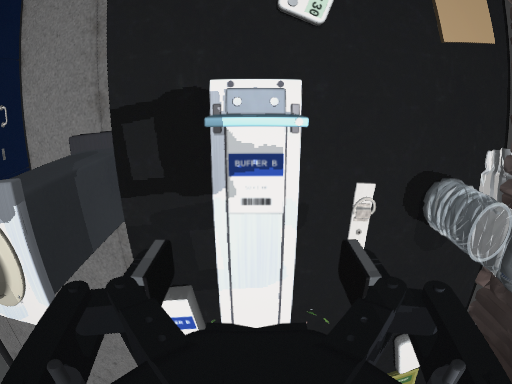

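Call:
servo_tool(motion=[{"dr":[0,0,0],"delta_pos":[-0.9,0,-0.2],"hand":1},{"dr":[0,0,0.6],"delta_pos":[-0.9,0,0],"hand":0.4},{"dr":[0,0,0],"delta_pos":[-0.9,0,0],"hand":0.4},{"dr":[0,0,0],"delta_pos":[-0.9,0,0],"hand":0.4},{"dr":[0,0,0],"delta_pos":[-0.9,0,0],"hand":0.4},{"dr":[0,0,0],"delta_pos":[-0.9,0,0],"hand":0.4},{"dr":[0,0,0],"delta_pos":[-0.9,0,0],"hand":0.4},{"dr":[0,0,0],"delta_pos":[-0.9,0,0],"hand":0.4},{"dr":[0,0,0],"delta_pos":[-0.9,0,0],"hand":0.4},{"dr":[0,0,0],"delta_pos":[-0.9,0,0],"hand":0.4},{"dr":[0,0,0.9],"delta_pos":[0,0,0],"hand":0.4},{"dr":[0,0,0.9],"delta_pos":[0,0,0],"hand":0.4},{"dr":[0,0,1],"delta_pos":[0,0,0],"hand":0.4},{"dr":[0,0,1],"delta_pos":[0,0,0],"hand":0.4},{"dr":[0,0,1],"delta_pos":[0,0,0],"hand":0.4},{"dr":[0,0,1],"delta_pos":[0,0,0],"hand":0.4},{"dr":[0,0,1],"delta_pos":[0,0,0],"hand":0.4},{"dr":[0,0,1],"delta_pos":[0,0,0],"hand":0.4},{"dr":[0,0,1],"delta_pos":[0,0,0],"hand":0.4},{"dr":[0,0,0],"delta_pos":[0,0,0],"hand":0.4}])

```text
time_s: 22.88
eef_pos: [497.2, -286.4, 204.8]
ee_rot: [-0.012, 0.997, -0.078, -0.021]
force: [-0.8, -0.9, -0.5]
grip_width: 0.4
```

```bash
python3 - <<'E'
from h import *
look('w12')
go([521.2,-357.7,120],-13.7)
E
```

```text
t 22.88 p [ 497.2 -286.4  204.8] yawx -8.97 zax [-0.0399  0.0272 -0.9988] F [-0.8 -0.9 -0.5] w 0.4 j6 1.01
BED FRAME plates/fin:
552 c [  -0.3 -192.5] size [44.  11.1] ang -0.6 zmed 79.0
low 40-50:
832 c [  -0.2 -192.5] size [66.3 26.2] ang 0.23 zmed 44.8
FRONT cartons (world):
3230 c [433.8 -74.3] size [107.2  67.4] ang -82.54 zmed 37.4
rack (world):
1288 c [ 521.7 -357.6] size [102.8  11. ] ang -13.91 zmed 76.9
1248 c [ 511. -400.] size [103.8  11.1] ang -13.49 zmed 76.7
t 22.93 p [ 497.2 -286.4  204.8] yawx -8.87 zax [-0.04    0.0272 -0.9988] F [-0.4  0.1 -0.6] w 0.399 j6 1.0
turn total (10deg) [-0.108  0.255  0.481]
shift total, frame after turn: [0.804 1.272 1.696]  present frame: [0.767 1.37  1.636]
```

Call:
servo_tool(motion=[{"dr":[-0.1,0.25,0.48],"delta_pos":[0,0,0],"hand":0.4},{"dr":[0,0,0],"delta_pos":[0.4,0.64,0.2],"hand":0.4},{"dr":[0,0,0],"delta_pos":[0.4,0.64,0.3],"hand":0.4},{"dr":[0,0,0],"delta_pos":[0,0,0.6],"hand":0.4},{"dr":[0,0,0],"delta_pos":[0,0,0.5],"hand":0.4},{"dr":[0,0,0],"delta_pos":[0,0,0],"hand":0.4}])

```text
time_s: 23.68
eef_pos: [520.8, -358.9, 119.0]
ee_rot: [-0.002, 0.994, -0.109, -0.002]
force: [0.7, 0.1, 0.1]
grip_width: 0.398
```

```bash
python3 - <<'E'
from h import *
look('w13')
go([521.7,-357.6,51],-13.7)
E
```

```text
t 23.68 p [ 520.8 -358.9  119. ] yawx -12.54 zax [-0.0028  0.0044 -1.    ] F [0.7 0.1 0.1] w 0.398 j6 1.0
BED FRAME plates/fin:
694 c [  -0.2 -192.1] size [44.3 12.6] ang -0.87 zmed 77.4
low 40-50:
1021 c [  -0.4 -193.2] size [66.7 26.5] ang -0.26 zmed 44.8
FRONT cartons (world):
2467 c [434.5 -74.7] size [107.5  66.2] ang -82.19 zmed 37.4
rack (world):
2082 c [ 521.5 -357.4] size [103.9  10.1] ang -13.85 zmed 77.0
1707 c [ 523.1 -403.4] size [78.6 11.2] ang -13.9 zmed 76.9
t 23.73 p [ 521.3 -359.3  120.4] yawx -12.56 zax [-0.0011  0.0027 -1.    ] F [1.  0.5 0. ] w 0.399 j6 1.0
turn total (10deg) [-0.013  0.009  0.114]
shift total, frame after turn: [-1.000e-03 -3.500e-02  1.389e+00]  present frame: [ 0.002 -0.031  1.389]
```

Call:
servo_tool(motion=[{"dr":[-0.01,0.01,0.11],"delta_pos":[0,-0.03,0],"hand":0.4},{"dr":[0,0,0],"delta_pos":[0,0,0.5],"hand":0.4},{"dr":[0,0,0],"delta_pos":[0,0,0.3],"hand":0.4},{"dr":[0,0,0],"delta_pos":[0,0,0],"hand":0.4}])

```text
time_s: 24.22
eef_pos: [523.4, -358.6, 84.2]
ee_rot: [0.002, 0.993, -0.118, 0.003]
force: [0.5, -0.8, 0.8]
grip_width: 0.399
```

```bash
python3 - <<'E'
from h import *
go([521.6,-357.5,51],-13.7)
E
```

```text
t 24.23 p [ 523.4 -358.6   84.2] yawx -13.61 zax [ 0.0057 -0.0049 -1.    ] F [ 0.5 -0.8  0.8] w 0.399 j6 1.02
turn total (10deg) [ 0.02  -0.038  0.009]
shift total, frame after turn: [-0.041 -0.013  0.663]  present frame: [-0.045 -0.015  0.663]
```

Call:
servo_tool(motion=[{"dr":[0.02,-0.04,0],"delta_pos":[-0.04,-0.01,0],"hand":0.4},{"dr":[0,0,0],"delta_pos":[0,0,0.35],"hand":0.4},{"dr":[0,0,0],"delta_pos":[0,0,0.33],"hand":0.4},{"dr":[0,0,0],"delta_pos":[0,0,0],"hand":0.4}])

```text
time_s: 24.72
eef_pos: [521.9, -358.0, 49.3]
ee_rot: [0.0, 0.993, -0.118, 0.0]
force: [0.2, 0.4, -0.5]
grip_width: 0.398
```

```bash
python3 - <<'E'
from h import *
go([521.6,-357.5,51],-13.7)
E
```

```text
t 24.73 p [ 521.9 -358.    49.3] yawx -13.6 zax [ 7.e-04 -9.e-04 -1.e+00] F [ 0.2  0.4 -0.5] w 0.398 j6 1.02
turn total (10deg) [ 0.004 -0.005  0.01 ]
shift total, frame after turn: [-0.008 -0.008 -0.034]  present frame: [-0.008 -0.008 -0.034]
```

Call:
servo_tool(motion=[{"dr":[0,0,0],"delta_pos":[0,0,-0.03],"hand":0.2},{"dr":[0,0,0],"delta_pos":[0,0,0],"hand":0},{"dr":[0,0,0],"delta_pos":[0,0,0],"hand":0},{"dr":[0,0,0],"delta_pos":[0,0,0],"hand":0},{"dr":[0,0,0],"delta_pos":[0,0,0],"hand":0}], squeeze=70)

```text
time_s: 25.35
eef_pos: [522.1, -358.2, 51.4]
ee_rot: [0.001, 0.993, -0.118, 0.001]
force: [-0.2, 0.8, -1.4]
grip_width: 0.106
```

Call:
servo_tool(motion=[{"dr":[0,0,0],"delta_pos":[0,0,-0.3],"hand":0},{"dr":[0,0,0],"delta_pos":[0,0,-0.3],"hand":0},{"dr":[0,0,0],"delta_pos":[0,0,-0.4],"hand":0},{"dr":[0,0,0],"delta_pos":[0,0,-0.5],"hand":0},{"dr":[0,0,0],"delta_pos":[0,0,-0.6],"hand":0},{"dr":[0,0,0],"delta_pos":[0,0,-0.6],"hand":0},{"dr":[0,0,0],"delta_pos":[0,0,-0.6],"hand":0},{"dr":[0,0,0],"delta_pos":[0,0,0],"hand":0}])

```text
time_s: 26.35
eef_pos: [522.0, -357.9, 230.5]
ee_rot: [0.003, 0.993, -0.118, 0.004]
force: [0.4, 0.6, -2.4]
grip_width: 0.1
```

```bash
python3 - <<'E'
from h import *
look('w14')
go(b2w(0,30,200),-2)
E
```

```text
t 26.35 p [ 522.  -357.9  230.5] yawx -13.6 zax [ 0.0068 -0.007  -1.    ] F [ 0.4  0.6 -2.4] w 0.1 j6 1.02
BED FRAME plates/fin:
390 c [  -0.2 -192.5] size [43.1 10.9] ang -0.98 zmed 78.7
low 40-50:
629 c [  -0.3 -192.4] size [66.8 26.2] ang -0.13 zmed 44.9
FRONT cartons (world):
2281 c [434.3 -74.7] size [107.5  67.2] ang -82.11 zmed 37.4
rack (world):
988 c [ 510.9 -400.2] size [103.1  10.5] ang -14.1 zmed 76.9
t 26.4 p [ 521.6 -357.5  228.6] yawx -13.6 zax [ 0.0045 -0.0047 -1.    ] F [-0.5 -0.3 -2. ] w 0.102 j6 1.02
turn total (10deg) [ 0.023 -0.029 -1.16 ]
shift total, frame after turn: [ 0.487 -8.673  0.572]  present frame: [-1.27  -8.595  0.535]
```

View pics/w14.png

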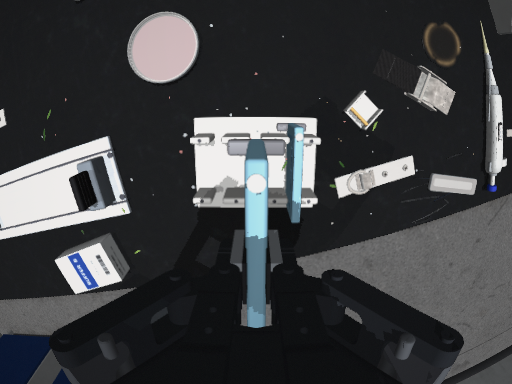

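Call:
servo_tool(motion=[{"dr":[0,0,-0.6],"delta_pos":[0,0,0],"hand":0},{"dr":[0,0,-0.56],"delta_pos":[0,0,0],"hand":0},{"dr":[0,0,0],"delta_pos":[0.05,-0.9,0],"hand":0},{"dr":[0,0,0],"delta_pos":[0.05,-0.9,0],"hand":0},{"dr":[0,0,0],"delta_pos":[0.05,-0.9,0],"hand":0},{"dr":[0,0,0],"delta_pos":[0.05,-0.9,0],"hand":0},{"dr":[0,0,0],"delta_pos":[0.05,-0.9,0],"hand":0},{"dr":[0,0,0],"delta_pos":[0.05,-0.9,0],"hand":0},{"dr":[0,0,0],"delta_pos":[0.05,-0.9,0],"hand":0},{"dr":[0,0,0],"delta_pos":[0.05,-0.9,0],"hand":0},{"dr":[0,0,0],"delta_pos":[0.05,-0.9,0],"hand":0},{"dr":[0,0,0],"delta_pos":[0,0,0],"hand":0}])

```text
time_s: 27.9
eef_pos: [549.5, 61.9, 212.2]
ee_rot: [-0.004, 1.0, -0.015, -0.01]
force: [0.7, -0.0, -1.9]
grip_width: 0.102
```

```bash
python3 - <<'E'
from h import *
look('w15')
go(b2w(0,50,120),-2)
print(w2b(pose()[1]))
E
```

```text
t 27.9 p [549.5  61.9 212.2] yawx -1.72 zax [-0.0207  0.0085 -0.9997] F [ 0.7 -0.  -1.9] w 0.102 j6 1.5
BED FRAME plates/fin:
1147 c [  0.6 179.2] size [104.1  11.5] ang -0.03 zmed 78.6
449 c [   0.2 -190.4] size [44.2 11.7] ang 0.47 zmed 78.4
low 40-50:
5538 c [  3.4 123.2] size [110.5 104.3] ang -86.88 zmed 45.5
321 c [  0.3 208.8] size [64.6 11.2] ang 0.32 zmed 45.3
707 c [  -0.6 -190.3] size [67.4 27. ] ang -0.7 zmed 44.6
FRONT cartons (world):
3379 c [433.6 -73.1] size [105.2  68.6] ang -82.51 zmed 37.1
rack (world):
t 27.95 p [549.5  60.5 212.1] yawx -1.8 zax [-0.0211  0.008  -0.9997] F [ 1.2 -0.9 -1.7] w 0.098 j6 1.5
turn total (10deg) [-0.042  0.122  0.019]
shift total, frame after turn: [ 0.221 -0.698  1.843]  present frame: [ 0.262 -0.684  1.843]
[-11.02627821  15.09166452]
```

Call:
servo_tool(motion=[{"dr":[-0.04,0.12,0.02],"delta_pos":[0.2,0,0],"hand":0},{"dr":[0,0,0],"delta_pos":[0.02,-0.4,0.4],"hand":0},{"dr":[0,0,0],"delta_pos":[0,-0.35,0.5],"hand":0},{"dr":[0,0,0],"delta_pos":[0,0,0.6],"hand":0},{"dr":[0,0,0],"delta_pos":[0,0,0.4],"hand":0},{"dr":[0,0,0],"delta_pos":[0,0,0],"hand":0}])

```text
time_s: 28.7
eef_pos: [564.7, 91.6, 112.0]
ee_rot: [0.001, 1.0, -0.022, 0.001]
force: [0.4, -0.6, -1.5]
grip_width: 0.101
```

```bash
python3 - <<'E'
from h import *
look('w16')
P=np.load('w16.npy');B=w2b(P);z=P[...,2];tp=pose()[1]
m=(z>43)&(z<48)&(abs(B[...,0])<45)&(B[...,1]<165);q=B[m];print('carton',np.percentile(q,[.5,2,98,99.5],0).round(1).T)
go(b2w(0,61,56),-2)
print(w2b(tp))
m=(abs(B[...,0])<70)&(abs(B[...,1]-w2b(tp)[1])<30)&(z>60);print('plate far end',np.percentile(B[m][:,0],[98,99.5]), 'thick mid',np.percentile(B[m][:,1],[5,50,95]))
E
```

```text
t 28.7 p [564.7  91.6 112. ] yawx -2.58 zax [ 0.0027 -0.0023 -1.    ] F [ 0.4 -0.6 -1.5] w 0.101 j6 1.57
BED FRAME plates/fin:
723 c [49.5 46.6] size [35.2 10. ] ang 89.29 zmed 75.9
2263 c [  0.4 179.2] size [104.5  11.8] ang -0.08 zmed 78.3
79 c [ -11.1 -186.7] size [20.9  4.8] ang -0.52 zmed 71.2
low 40-50:
10445 c [  4.7 123. ] size [111.9 103.1] ang -86.19 zmed 45.4
997 c [   0.  -190.2] size [66.  27.4] ang 0.55 zmed 44.5
184 c [  0.  211.9] size [64.1  5.3] ang -1.23 zmed 45.1
FRONT cartons (world):
2350 c [435.  -78.2] size [96.3 67.5] ang -82.53 zmed 37.0
rack (world):
carton [[ -32.2  -30.9   32.2   33. ]
 [-197.7 -187.4  162.5  164.4]]
t 28.75 p [565.3  91.7 113.1] yawx -2.58 zax [ 0.0045 -0.0024 -1.    ] F [ 0.1  0.1 -2.1] w 0.103 j6 1.57
turn total (10deg) [ 0.013 -0.026 -0.058]
shift total, frame after turn: [-0.073 -0.284  1.141]  present frame: [-0.081 -0.285  1.14 ]
[ 3.64027439 46.8118336 ]
plate far end [53.32956171 54.19444485] thick mid [21.23907813 46.78140689 72.32364912]
```

View pics/w16.png

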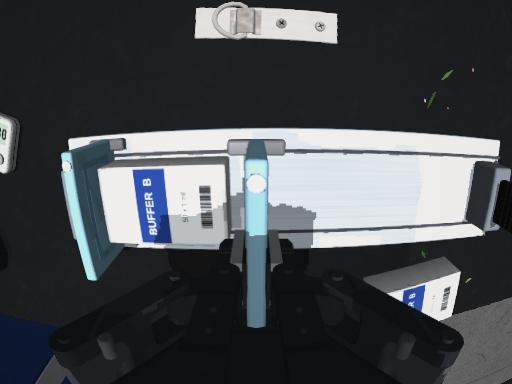

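Call:
servo_tool(motion=[{"dr":[0.01,-0.02,-0.06],"delta_pos":[-0.07,-0.26,0],"hand":0},{"dr":[0,0,0],"delta_pos":[0,0,0.4],"hand":0},{"dr":[0,0,0],"delta_pos":[0,0,0.4],"hand":0},{"dr":[0,0,0],"delta_pos":[0,0,0.2],"hand":0},{"dr":[0,0,0],"delta_pos":[0,0,0],"hand":0}])

```text
time_s: 29.38
eef_pos: [565.0, 106.8, 66.7]
ee_rot: [-0.0, 1.0, -0.017, 0.005]
force: [-0.1, -0.2, -1.7]
grip_width: 0.103
```

```bash
python3 - <<'E'
from h import *
go(b2w(0.3,62,54),-2)
print(w2b(pose()[1]))
E
```

```text
t 29.38 p [565.  106.8  66.7] yawx -1.91 zax [ 0.01 -0.   -1.  ] F [-0.1 -0.2 -1.7] w 0.103 j6 1.59
turn total (10deg) [-0.002 -0.057  0.009]
shift total, frame after turn: [-0.051 -0.     0.255]  present frame: [-0.053 -0.     0.254]
[ 2.84608375 61.98034319]
```

Call:
servo_tool(motion=[{"dr":[0,-0.06,0],"delta_pos":[-0.05,0,0.06],"hand":0},{"dr":[0,0,0],"delta_pos":[0,0,0.1],"hand":0},{"dr":[0,0,0],"delta_pos":[0,0,0.05],"hand":0},{"dr":[0,0,0],"delta_pos":[0,0,0],"hand":0}])

```text
time_s: 29.88
eef_pos: [563.3, 107.1, 57.4]
ee_rot: [-0.0, 1.0, -0.017, 0.001]
force: [-0.3, -0.2, -1.2]
grip_width: 0.1
```

```bash
python3 - <<'E'
from h import *
go(b2w(0.3,64,53.5),-2)
print(w2b(pose()[1]))
E
```

```text
t 29.88 p [563.3 107.1  57.4] yawx -1.91 zax [ 1.9e-03  3.0e-04 -1.0e+00] F [-0.3 -0.2 -1.2] w 0.1 j6 1.59
turn total (10deg) [-0.002 -0.011  0.009]
shift total, frame after turn: [-0.017 -0.037  0.079]  present frame: [-0.017 -0.037  0.079]
[ 1.16407975 62.13828308]
```

Call:
servo_tool(motion=[{"dr":[0,-0.01,0],"delta_pos":[-0.02,-0.01,0.05],"hand":0},{"dr":[0,0,0],"delta_pos":[0,0,0.03],"hand":0},{"dr":[0,0,0],"delta_pos":[0,-0.02,0],"hand":0},{"dr":[0,0,0],"delta_pos":[0,-0.02,0],"hand":0}])

```text
time_s: 30.38
eef_pos: [562.5, 109.5, 53.4]
ee_rot: [0.0, 1.0, -0.017, 0.0]
force: [-0.8, -5.0, -1.0]
grip_width: 0.098
```

```bash
python3 - <<'E'
from h import *
go(b2w(0.3,65,53.5),-2)
print(w2b(pose()[1]))
E
```

```text
t 30.38 p [562.5 109.5  53.4] yawx -1.91 zax [ 2.e-04 -1.e-04 -1.e+00] F [-0.8 -5.  -1. ] w 0.098 j6 1.59
turn total (10deg) [ 0.001 -0.001  0.009]
shift total, frame after turn: [ 0.002 -0.009 -0.003]  present frame: [ 0.002 -0.009 -0.003]
[ 0.20190037 64.52875369]
```

Contact against the first carton (5 N, y=64.5). Release.

Call:
servo_tool(motion=[{"dr":[0,0,0],"delta_pos":[0,0,0],"hand":0.15},{"dr":[0,0,0],"delta_pos":[0,0,0],"hand":0.3},{"dr":[0,0,0],"delta_pos":[0,0,0],"hand":0.35},{"dr":[0,0,0],"delta_pos":[0,0,-0.3],"hand":0.35},{"dr":[0,0,0],"delta_pos":[0,0,-0.6],"hand":0.35},{"dr":[0,0,0],"delta_pos":[0,0,-0.7],"hand":0.6},{"dr":[0,0,0],"delta_pos":[0,0,-0.7],"hand":1},{"dr":[0,0,0],"delta_pos":[0,0,-0.7],"hand":1},{"dr":[0,0,0],"delta_pos":[0,0,0],"hand":1}])

```text
time_s: 31.5
eef_pos: [562.9, 109.8, 214.7]
ee_rot: [-0.0, 1.0, -0.017, 0.003]
force: [-0.1, -1.0, -1.0]
grip_width: 0.999
```

```bash
python3 - <<'E'
from h import *
look('w17')
go([434,-95,200],97.5)
E
```

```text
t 31.5 p [562.9 109.8 214.7] yawx -1.91 zax [ 6.8e-03  4.0e-04 -1.0e+00] F [-0.1 -1.  -1. ] w 0.999 j6 1.59
BED FRAME plates/fin:
1055 c [-0.1 65. ] size [103.8   9.9] ang 0.31 zmed 78.9
1173 c [  0.9 179.2] size [103.4  10.9] ang -0.02 zmed 78.6
379 c [ 1.0e-01 -1.9e+02] size [44.1 11.5] ang 1.66 zmed 77.7
low 40-50:
5527 c [  5.  124.1] size [109.1 103.7] ang -85.86 zmed 45.5
650 c [ -0.4 205.9] size [66.1 16.6] ang -0.96 zmed 45.3
607 c [   0.2 -190. ] size [65.8 26.4] ang -0.79 zmed 44.5
FRONT cartons (world):
2109 c [434.5 -76.2] size [100.7  67.9] ang -82.39 zmed 37.1
rack (world):
t 31.55 p [562.3 109.7 212.9] yawx -1.91 zax [ 3.8e-03  5.0e-04 -1.0e+00] F [ 0.1 -0.3 -0.5] w 1.0 j6 1.59
turn total (10deg) [ 0.017 -0.019 -9.941]
shift total, frame after turn: [-3.725 -3.078  0.259]  present frame: [-2.428  4.178  0.247]
```

View pics/w17.png

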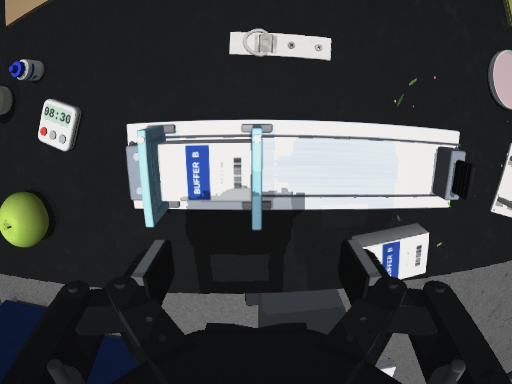

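Call:
servo_tool(motion=[{"dr":[0,0,0],"delta_pos":[-0.5,0.85,0],"hand":1},{"dr":[0,0,0],"delta_pos":[-0.5,0.85,0],"hand":1},{"dr":[0,0,0],"delta_pos":[-0.5,0.85,0],"hand":1},{"dr":[0,0,0],"delta_pos":[-0.5,0.85,0],"hand":1},{"dr":[0,0,0],"delta_pos":[-0.4,0.7,0],"hand":1},{"dr":[0,0,-1],"delta_pos":[0,0,0],"hand":1},{"dr":[0,0,-1],"delta_pos":[0,0,0],"hand":1},{"dr":[0,0,-1],"delta_pos":[0,0,0],"hand":1},{"dr":[0,0,-1],"delta_pos":[0,0,0],"hand":1},{"dr":[0,0,-1],"delta_pos":[0,0,0],"hand":1},{"dr":[0,0,-1],"delta_pos":[0,0,0],"hand":1},{"dr":[0,0,-1],"delta_pos":[0,0,0],"hand":1},{"dr":[0,0,-1],"delta_pos":[0,0,0],"hand":1},{"dr":[0,0,-1],"delta_pos":[0,0,0],"hand":1},{"dr":[0,0,-1],"delta_pos":[0,0,0],"hand":1},{"dr":[0,0,0],"delta_pos":[0,0,0],"hand":1}])

```text
time_s: 33.55
eef_pos: [423.6, -94.1, 201.4]
ee_rot: [-0.011, 0.635, 0.773, -0.002]
force: [-0.0, -0.5, 0.2]
grip_width: 1.0
```

```bash
python3 - <<'E'
from h import *
look('w18')
go([434,-74,90],97.5)
E
```

```text
t 33.55 p [423.6 -94.1 201.4] yawx 101.22 zax [-0.019   0.0111 -0.9998] F [-0.  -0.5  0.2] w 1.0 j6 -0.69
BED FRAME plates/fin:
1072 c [-1.4 64.2] size [103.8  11.6] ang -0.03 zmed 78.6
135 c [   6.9 -188.9] size [29.1  8.2] ang -7.01 zmed 77.7
low 40-50:
535 c [ 6.  89.4] size [68.  26.8] ang 26.46 zmed 45.6
349 c [-2.6 59.5] size [101.9  10.4] ang -5.43 zmed 44.1
677 c [  -0.9 -189.9] size [66.5 25.8] ang 1.7 zmed 44.7
FRONT cartons (world):
5963 c [433.6 -73.4] size [104.6  66.8] ang -82.61 zmed 37.3
rack (world):
t 33.6 p [423.6 -94.1 201.4] yawx 101.12 zax [-0.019   0.011  -0.9998] F [ 0.4 -0.6 -0.2] w 0.999 j6 -0.68
turn total (10deg) [-0.097 -0.08   0.363]
shift total, frame after turn: [0.372 0.259 2.228]  present frame: [0.323 0.319 2.228]
```

View pics/w18.png

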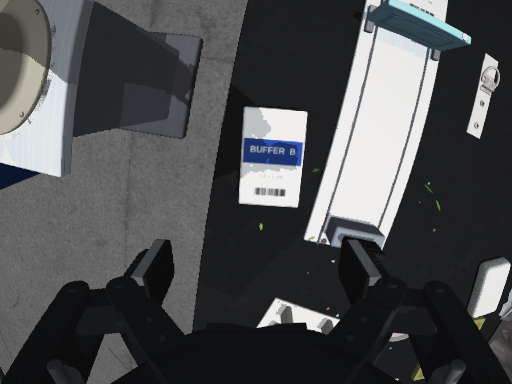

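Call:
servo_tool(motion=[{"dr":[-0.1,-0.08,0.36],"delta_pos":[0,0,0],"hand":1},{"dr":[0,0,0],"delta_pos":[0.4,0.25,0.3],"hand":1},{"dr":[0,0,0],"delta_pos":[0,0,0.8],"hand":1},{"dr":[0,0,0],"delta_pos":[0,0,0.8],"hand":1},{"dr":[0,0,0],"delta_pos":[0,0,0.3],"hand":1},{"dr":[0,0,0],"delta_pos":[0,0,0],"hand":1}])

```text
time_s: 34.35
eef_pos: [433.2, -71.7, 87.6]
ee_rot: [-0.0, 0.669, 0.744, 0.0]
force: [-0.3, -0.6, 0.5]
grip_width: 1.001
```

```bash
python3 - <<'E'
from h import *
look('w19')
go([433.8,-73.5,6],97.4)
E
```

```text
t 34.35 p [433.2 -71.7  87.6] yawx 96.09 zax [ 1.e-04  4.e-04 -1.e+00] F [-0.3 -0.6  0.5] w 1.001 j6 -0.54
BED FRAME plates/fin:
267 c [22.  62.4] size [32.2  8.5] ang 0.43 zmed 74.4
54 c [  -0.  -193.1] size [17.   4.2] ang -4.55 zmed 80.1
low 40-50:
405 c [19.  58.9] size [63.3  3. ] ang 0.37 zmed 43.9
FRONT cartons (world):
12909 c [433.7 -73.7] size [106.   66.4] ang -82.66 zmed 37.3
rack (world):
t 34.4 p [433.5 -71.9  88.2] yawx 96.11 zax [ 1.2e-03 -1.0e-04 -1.0e+00] F [ 0.2 -0.6 -0.8] w 1.002 j6 -0.54
turn total (10deg) [ 0.007  0.002 -0.129]
shift total, frame after turn: [-3.300e-02  1.000e-03  1.644e+00]  present frame: [-0.032 -0.     1.644]
```

Call:
servo_tool(motion=[{"dr":[0,0,-0.13],"delta_pos":[-0.03,0,0.3],"hand":1},{"dr":[0,0,0],"delta_pos":[0,-0.02,0.5],"hand":1},{"dr":[0.03,0,0],"delta_pos":[0,-0.03,0.5],"hand":1},{"dr":[0.03,0,0],"delta_pos":[0,0,0.3],"hand":1},{"dr":[0,0,0],"delta_pos":[0,0,0],"hand":1}])

```text
time_s: 35.02
eef_pos: [434.6, -75.3, 10.5]
ee_rot: [0.001, 0.662, 0.749, -0.002]
force: [0.1, -0.3, 0.4]
grip_width: 1.0
```

```bash
python3 - <<'E'
from h import *
go([433.7,-73.6,7],97.3)
E
```

```text
t 35.02 p [434.6 -75.3  10.5] yawx 97.06 zax [-0.0012 -0.0054 -1.    ] F [ 0.1 -0.3  0.4] w 1.0 j6 -0.55
turn total (10deg) [-0.011  0.03  -0.024]
shift total, frame after turn: [ 0.036 -0.013  0.07 ]  present frame: [ 0.037 -0.013  0.07 ]
```

Call:
servo_tool(motion=[{"dr":[-0.01,0.03,-0.02],"delta_pos":[0.03,-0.01,0.04],"hand":1},{"dr":[0,0,0],"delta_pos":[0,0,0],"hand":0.85},{"dr":[0,0,0],"delta_pos":[0,0,0],"hand":0.7},{"dr":[0,0,0],"delta_pos":[0,0,0],"hand":0.4},{"dr":[0,0,0],"delta_pos":[0,0,0],"hand":0.4},{"dr":[0,0,0],"delta_pos":[0,0,0],"hand":0.4}], squeeze=60)

```text
time_s: 35.78
eef_pos: [435.3, -74.3, 10.9]
ee_rot: [0.002, 0.661, 0.75, 0.001]
force: [0.0, -0.2, -1.0]
grip_width: 0.758
```

```bash
python3 - <<'E'
from h import *
go([433.7,-73.6,7],97.3)
E
```

```text
t 35.77 p [435.3 -74.3  10.9] yawx 97.24 zax [ 0.004  -0.0014 -1.    ] F [ 0.  -0.2 -1. ] w 0.758 j6 -0.56
turn total (10deg) [ 0.022  0.011 -0.006]
shift total, frame after turn: [ 0.019 -0.029  0.078]  present frame: [ 0.019 -0.029  0.078]
```

Call:
servo_tool(motion=[{"dr":[0,0,0],"delta_pos":[0,0,-0.3],"hand":0.4},{"dr":[0,0,0],"delta_pos":[0,0,-0.6],"hand":0.4},{"dr":[0,0,0],"delta_pos":[0,0,-0.8],"hand":0.4},{"dr":[0,0,0],"delta_pos":[0,0,-0.8],"hand":0.4},{"dr":[0,0,0],"delta_pos":[0,0,-0.5],"hand":0.4},{"dr":[0,0,0],"delta_pos":[0,0,0],"hand":0.4}])

```text
time_s: 36.52
eef_pos: [433.9, -73.9, 164.7]
ee_rot: [0.001, 0.661, 0.75, 0.0]
force: [0.3, 0.6, -1.4]
grip_width: 0.753
```

```bash
python3 - <<'E'
from h import *
look('w20')
go(b2w(0,-5,140),88)
E
```

```text
t 36.52 p [433.9 -73.9 164.7] yawx 97.23 zax [ 1.8e-03 -4.0e-04 -1.0e+00] F [ 0.3  0.6 -1.4] w 0.753 j6 -0.56
BED FRAME plates/fin:
1142 c [-1.1 63.7] size [102.4  11.1] ang 0.57 zmed 78.4
120 c [  11.8 -188.2] size [18.4  5.8] ang -4.07 zmed 76.9
low 40-50:
429 c [-2.  59.8] size [103.5   8.6] ang -3.88 zmed 44.2
173 c [18.2 87.3] size [36.3 12.7] ang 22.93 zmed 45.7
390 c [  10.5 -185.4] size [43.6 17.5] ang -3.68 zmed 44.6
FRONT cartons (world):
rack (world):
t 36.58 p [433.4 -73.6 163.6] yawx 97.23 zax [-2.e-04  6.e-04 -1.e+00] F [-0.2  0.2 -1.3] w 0.755 j6 -0.56
turn total (10deg) [-0.001 -0.003  0.923]
shift total, frame after turn: [2.36  2.447 0.472]  present frame: [1.936 2.794 0.472]
```

View pics/w20.png

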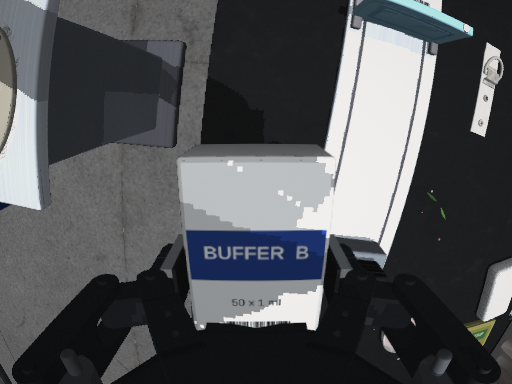

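Call:
servo_tool(motion=[{"dr":[0,0,0.92],"delta_pos":[0,0,0],"hand":0.4},{"dr":[0,0,0],"delta_pos":[0.78,0.8,0],"hand":0.4},{"dr":[0,0,0],"delta_pos":[0.78,0.8,0],"hand":0.4},{"dr":[0,0,0],"delta_pos":[0.78,0.8,0.2],"hand":0.4},{"dr":[0,0,0],"delta_pos":[0,0.1,0.2],"hand":0.4},{"dr":[0,0,0],"delta_pos":[0,0,0],"hand":0.4}])

```text
time_s: 37.33
eef_pos: [562.9, 41.5, 132.4]
ee_rot: [-0.006, 0.722, 0.692, -0.004]
force: [-0.5, -0.4, -0.3]
grip_width: 0.759
```

```bash
python3 - <<'E'
from h import *
look('w21')
go(b2w(0,-2,70),88)
print(w2b(pose()[1]))
E
```

```text
t 37.33 p [562.9  41.5 132.4] yawx 87.55 zax [-0.0147  0.0031 -0.9999] F [-0.5 -0.4 -0.3] w 0.759 j6 -0.09
BED FRAME plates/fin:
2262 c [-0.9 64.6] size [103.8  10.5] ang 0.15 zmed 79.0
low 40-50:
8865 c [-1.000e-01  1.129e+02] size [85.7 66.6] ang 89.75 zmed 45.4
FRONT cartons (world):
rack (world):
t 37.38 p [562.9  41.4 133. ] yawx 87.52 zax [-0.0138  0.0032 -0.9999] F [-1.1  0.5 -0.9] w 0.759 j6 -0.09
turn total (10deg) [-0.08  -0.015 -0.048]
shift total, frame after turn: [ 0.03  -0.061  1.26 ]  present frame: [ 0.026 -0.044  1.261]
[ 3.06685904 -3.48685029]
```

View pics/w21.png

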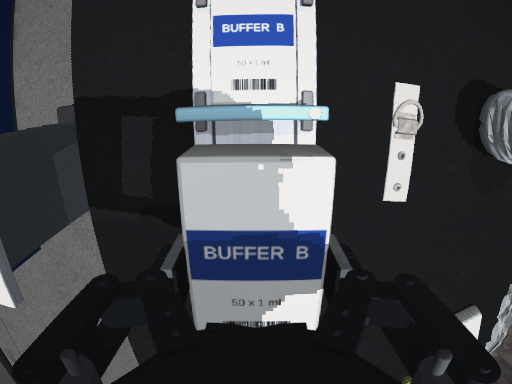

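Call:
servo_tool(motion=[{"dr":[-0.08,-0.01,-0.05],"delta_pos":[0.02,-0.06,0.3],"hand":0.4},{"dr":[0,0,0],"delta_pos":[0,0,0.6],"hand":0.4},{"dr":[0.03,0,0],"delta_pos":[0,-0.03,0.6],"hand":0.4},{"dr":[0.03,0,0],"delta_pos":[0,-0.03,0.3],"hand":0.4},{"dr":[0,0,0],"delta_pos":[0,0,0],"hand":0.4}])

```text
time_s: 38.0
eef_pos: [554.9, 38.7, 43.0]
ee_rot: [-0.003, 0.721, 0.693, -0.003]
force: [0.2, 0.1, -0.5]
grip_width: 0.756
```

```bash
python3 - <<'E'
from h import *
go(b2w(0,3,25),88)
print(w2b(pose()[1]))
E
```

```text
t 38.0 p [554.9  38.7  43. ] yawx 87.71 zax [-8.e-03  5.e-04 -1.e+00] F [ 0.2  0.1 -0.5] w 0.756 j6 -0.1
turn total (10deg) [-0.046 -0.001 -0.029]
shift total, frame after turn: [0.19  0.098 0.36 ]  present frame: [0.19  0.1   0.359]
[-4.89907869 -6.49984151]
```

Call:
servo_tool(motion=[{"dr":[-0.04,0,-0.03],"delta_pos":[0.1,0.07,0.1],"hand":0.4},{"dr":[0,0,0],"delta_pos":[0.05,0,0.15],"hand":0.4},{"dr":[0,0,0],"delta_pos":[0,0,0.1],"hand":0.4},{"dr":[0,0,0],"delta_pos":[0,0,0],"hand":0.4}])

```text
time_s: 38.5
eef_pos: [560.2, 46.3, 26.8]
ee_rot: [0.001, 0.719, 0.695, 0.001]
force: [0.9, 0.8, -1.4]
grip_width: 0.758
```

```bash
python3 - <<'E'
from h import *
go(b2w(0,4,20),88)
print(w2b(pose()[1]))
E
```

```text
t 38.5 p [560.2  46.3  26.8] yawx 88.03 zax [ 3.7e-03 -3.0e-04 -1.0e+00] F [ 0.9  0.8 -1.4] w 0.758 j6 -0.09
turn total (10deg) [0.021 0.001 0.003]
shift total, frame after turn: [ 0.053 -0.003  0.135]  present frame: [ 0.054 -0.003  0.135]
[0.14639891 1.32550802]
```

Call:
servo_tool(motion=[{"dr":[0.02,0,0],"delta_pos":[0.02,0,0.08],"hand":0.4},{"dr":[0,0,0],"delta_pos":[0,0,0.06],"hand":0.4},{"dr":[0,0,0],"delta_pos":[0.03,0,0.02],"hand":0.4},{"dr":[0,0,0],"delta_pos":[0,0,0],"hand":0.4}])

```text
time_s: 39.0
eef_pos: [560.6, 48.8, 18.6]
ee_rot: [0.0, 0.719, 0.695, 0.0]
force: [-0.1, 0.7, -0.7]
grip_width: 0.759
```

```bash
python3 - <<'E'
from h import *
go(b2w(0,7,19),88)
print(w2b(pose()[1]))
E
```

```text
t 39.0 p [560.6  48.8  18.6] yawx 88.02 zax [ 8.e-04 -4.e-04 -1.e+00] F [-0.1  0.7 -0.7] w 0.759 j6 -0.09
turn total (10deg) [0.005 0.002 0.002]
shift total, frame after turn: [ 0.063 -0.01  -0.007]  present frame: [ 0.063 -0.01  -0.007]
[0.51085481 3.84198585]
```

Call:
servo_tool(motion=[{"dr":[0,0,0],"delta_pos":[0.03,-0.01,0],"hand":0.4},{"dr":[0,0,0],"delta_pos":[0.02,0,0],"hand":0.4},{"dr":[0,0,0],"delta_pos":[0.01,0,0],"hand":0.4}])

```text
time_s: 39.38
eef_pos: [560.2, 51.4, 18.8]
ee_rot: [0.001, 0.719, 0.695, -0.0]
force: [-1.5, -7.2, -0.3]
grip_width: 0.764
```

```bash
python3 - <<'E'
from h import *
st();print(w2b(pose()[1]))
E
```

```text
t 39.38 p [560.2  51.4  18.8] yawx 88.03 zax [ 8.0e-04 -1.4e-03 -1.0e+00] F [-1.5 -7.2 -0.3] w 0.764 j6 -0.08
[-0.0439575   6.44686648]
```

Call:
servo_tool(motion=[{"dr":[0,0,0],"delta_pos":[0,0,0],"hand":0.8},{"dr":[0,0,0],"delta_pos":[0,0,0],"hand":0.9},{"dr":[0,0,0],"delta_pos":[0,0,0],"hand":1},{"dr":[0,0,0],"delta_pos":[0,0,-0.2],"hand":1},{"dr":[0,0,0],"delta_pos":[0,0,-0.6],"hand":1},{"dr":[0,0,0],"delta_pos":[0,0,-0.9],"hand":1},{"dr":[0,0,0],"delta_pos":[0,0,-0.9],"hand":1},{"dr":[0,0,0],"delta_pos":[0,0,-0.9],"hand":1},{"dr":[0,0,0],"delta_pos":[0,0,0],"hand":1}])

```text
time_s: 40.5
eef_pos: [560.1, 52.3, 203.2]
ee_rot: [0.002, 0.719, 0.695, 0.001]
force: [0.2, 1.0, -1.1]
grip_width: 1.002
```

```bash
python3 - <<'E'
from h import *
look('w22')
go(b2w(0,-170,200),-2)
E
```

```text
t 40.5 p [560.1  52.3 203.2] yawx 88.04 zax [ 4.2e-03 -6.0e-04 -1.0e+00] F [ 0.2  1.  -1.1] w 1.002 j6 -0.08
BED FRAME plates/fin:
862 c [  0.2 176.9] size [103.8   6. ] ang 0.03 zmed 78.0
1346 c [-0.8 64.5] size [104.   10.8] ang -0.0 zmed 78.9
low 40-50:
6724 c [1.000e-01 1.225e+02] size [106.  102.2] ang 89.75 zmed 45.4
5798 c [-0.8  5.5] size [102.   66.4] ang 89.95 zmed 45.4
570 c [ 1.000e-01 -1.871e+02] size [65.7 21.6] ang -1.75 zmed 44.5
FRONT cartons (world):
rack (world):
t 40.55 p [559.2  52.4 201.1] yawx 88.04 zax [ 4.e-04 -1.e-04 -1.e+00] F [-0.5 -0.3 -1.5] w 1.003 j6 -0.08
turn total (10deg) [ 2.000e-03 -1.000e-03  9.004e+00]
shift total, frame after turn: [0.021 3.547 0.021]  present frame: [-3.547  0.019  0.022]
```

View pics/w22.png

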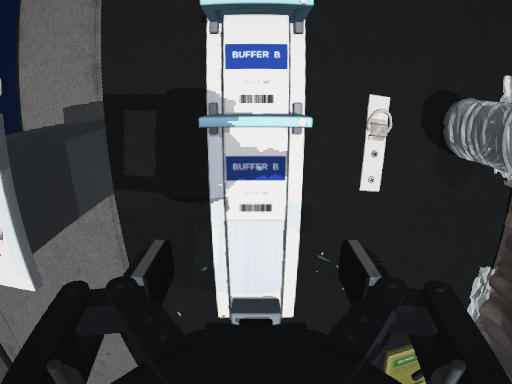

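Call:
servo_tool(motion=[{"dr":[0,0,0],"delta_pos":[-0.9,0,0],"hand":1},{"dr":[0,0,0],"delta_pos":[-0.9,0,0],"hand":0.4},{"dr":[0,0,0],"delta_pos":[-0.9,0,0],"hand":0.4},{"dr":[0,0,0],"delta_pos":[-0.8,0,0],"hand":0.4},{"dr":[0,0,1],"delta_pos":[0,0,0],"hand":0.4},{"dr":[0,0,1],"delta_pos":[0,0,0],"hand":0.4},{"dr":[0,0,1],"delta_pos":[0,0,0],"hand":0.4},{"dr":[0,0,1],"delta_pos":[0,0,0],"hand":0.4},{"dr":[0,0,1],"delta_pos":[0,0,0],"hand":0.4},{"dr":[0,0,1],"delta_pos":[0,0,0],"hand":0.4},{"dr":[0,0,1],"delta_pos":[0,0,0],"hand":0.4},{"dr":[0,0,1],"delta_pos":[0,0,0],"hand":0.4},{"dr":[0,0,1],"delta_pos":[0,0,0],"hand":0.4},{"dr":[0,0,0],"delta_pos":[0,0,0],"hand":0.4}])

```text
time_s: 42.3
eef_pos: [545.1, -125.0, 183.1]
ee_rot: [-0.006, 0.999, -0.042, -0.015]
force: [0.5, -0.1, -0.6]
grip_width: 0.4
```

```bash
python3 - <<'E'
from h import *
look('w23')
go(b2w(0,-191.5,120),-2)
E
```

```text
t 42.3 p [ 545.1 -125.   183.1] yawx -4.8 zax [-0.0303  0.0141 -0.9994] F [ 0.5 -0.1 -0.6] w 0.4 j6 1.22
BED FRAME plates/fin:
1103 c [-0.4 63.5] size [103.5  12. ] ang 0.23 zmed 77.8
625 c [   0.6 -191.2] size [42.8 11.3] ang 0.34 zmed 79.6
low 40-50:
1058 c [   0.6 -191.2] size [65.3 26.3] ang -0.02 zmed 44.9
5057 c [0.3 7.1] size [108.3 104.3] ang -89.22 zmed 45.5
1806 c [ -8.6 138.3] size [84.  76.1] ang 0.2 zmed 45.6
FRONT cartons (world):
rack (world):
837 c [ 511.1 -399.6] size [104.   12.9] ang -13.86 zmed 75.7
t 42.35 p [ 545.  -125.   183.1] yawx -4.69 zax [-0.0303  0.0141 -0.9994] F [ 0.5 -0.6  0. ] w 0.399 j6 1.22
turn total (10deg) [-0.07   0.178 -0.27 ]
shift total, frame after turn: [0.18  0.422 1.262]  present frame: [0.239 0.428 1.251]
```

View pics/w23.png

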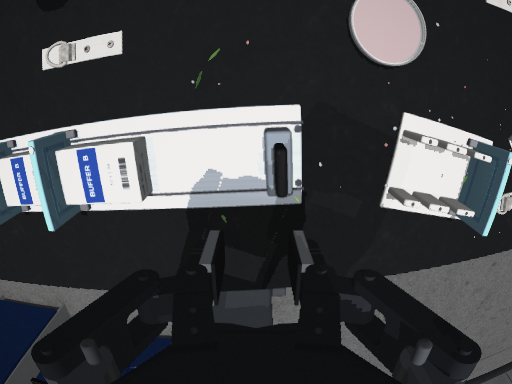

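Call:
servo_tool(motion=[{"dr":[-0.07,0.18,-0.27],"delta_pos":[0,0,0],"hand":0.4},{"dr":[0,0,0],"delta_pos":[0.18,0.4,0.3],"hand":0.4},{"dr":[0,0,0],"delta_pos":[0,0,0.5],"hand":0.4},{"dr":[0,0,0],"delta_pos":[0,0,0.4],"hand":0.4},{"dr":[0,0,0],"delta_pos":[0,0,0],"hand":0.4}])

```text
time_s: 42.98
eef_pos: [552.8, -145.3, 119.7]
ee_rot: [-0.001, 1.0, -0.007, -0.001]
force: [0.5, 0.4, 0.5]
grip_width: 0.402
```

```bash
python3 - <<'E'
from h import *
look('w24')
go(b2w(0,-191.5,55),-2)
E
```

```text
t 42.98 p [ 552.8 -145.3  119.7] yawx -0.83 zax [-0.0015  0.0011 -1.    ] F [0.5 0.4 0.5] w 0.402 j6 1.12
BED FRAME plates/fin:
1009 c [   0.4 -191.2] size [44.  11.2] ang 0.1 zmed 79.5
137 c [-37.6  59.1] size [29.7  3.7] ang -2.95 zmed 71.8
low 40-50:
6146 c [2.1 7.5] size [111.2 103.9] ang -87.52 zmed 45.5
1641 c [   0.3 -191.4] size [64.8 26. ] ang 0.41 zmed 44.9
FRONT cartons (world):
rack (world):
516 c [ 490.6 -393.8] size [60.9 12.5] ang -14.84 zmed 74.6
t 43.02 p [ 553.3 -145.5  120.7] yawx -0.85 zax [ 1.e-04  3.e-04 -1.e+00] F [-0.1  0.3  0.7] w 0.404 j6 1.12
turn total (10deg) [-0.002 -0.001  0.115]
shift total, frame after turn: [1.000e-03 1.700e-02 1.314e+00]  present frame: [0.    0.017 1.314]
```

Call:
servo_tool(motion=[{"dr":[0,0,0.12],"delta_pos":[0,0.02,0.3],"hand":0.4},{"dr":[0,0,0],"delta_pos":[0,0,0.5],"hand":0.4},{"dr":[0,-0.03,0],"delta_pos":[-0.03,0,0.4],"hand":0.4},{"dr":[0,-0.02,0],"delta_pos":[-0.02,0,0.15],"hand":0.4},{"dr":[0,0,0],"delta_pos":[0,0,0],"hand":0.4}])

```text
time_s: 43.65
eef_pos: [551.8, -147.0, 52.2]
ee_rot: [0.001, 1.0, -0.018, -0.003]
force: [0.7, 0.2, 0.0]
grip_width: 0.401
```

```bash
python3 - <<'E'
from h import *
go(b2w(0,-191.3,56),-2)
E
```

```text
t 43.65 p [ 551.8 -147.    52.2] yawx -2.03 zax [-0.005  -0.0013 -1.    ] F [0.7 0.2 0. ] w 0.401 j6 1.14
turn total (10deg) [ 0.008  0.029 -0.003]
shift total, frame after turn: [ 0.03  -0.017 -0.077]  present frame: [ 0.03  -0.017 -0.077]
```

Call:
servo_tool(motion=[{"dr":[0.01,0.03,0],"delta_pos":[0.03,-0.02,-0.06],"hand":0.3},{"dr":[0,0,0],"delta_pos":[0,0,0],"hand":0},{"dr":[0,0,0],"delta_pos":[0,0,0],"hand":0},{"dr":[0,0,0],"delta_pos":[0,0,0],"hand":0},{"dr":[0,0,0],"delta_pos":[0,0,0],"hand":0}], squeeze=50)

```text
time_s: 44.28
eef_pos: [554.2, -146.3, 56.9]
ee_rot: [0.0, 1.0, -0.018, 0.002]
force: [0.4, -0.6, -0.8]
grip_width: 0.1
```

```bash
python3 - <<'E'
from h import *
go(b2w(0,-58,55),-2);print(w2b(pose()[1]))
E
```

```text
t 44.27 p [ 554.2 -146.3   56.9] yawx -2.03 zax [ 3.2e-03 -8.0e-04 -1.0e+00] F [ 0.4 -0.6 -0.8] w 0.1 j6 1.14
turn total (10deg) [ 0.004 -0.019 -0.003]
shift total, frame after turn: [-0.017 -2.667  0.038]  present frame: [-0.019 -2.667  0.036]
[   0.86807975 -191.33806434]
```

Call:
servo_tool(motion=[{"dr":[0,0,0],"delta_pos":[-0.01,-0.2,0],"hand":0},{"dr":[0,0,0],"delta_pos":[0,-0.25,0],"hand":0},{"dr":[0,0,0],"delta_pos":[0,-0.25,0],"hand":0},{"dr":[0,0,0],"delta_pos":[0,-0.25,0],"hand":0},{"dr":[0,0,0],"delta_pos":[0,-0.25,0],"hand":0},{"dr":[0,0,0],"delta_pos":[0,-0.25,0],"hand":0},{"dr":[0,0,0],"delta_pos":[0,-0.25,0],"hand":0},{"dr":[0,0,0],"delta_pos":[0,-0.25,0],"hand":0},{"dr":[0,0,0],"delta_pos":[0,0,0],"hand":0}])

```text
time_s: 45.4
eef_pos: [557.9, -42.1, 56.9]
ee_rot: [0.001, 1.0, -0.017, 0.003]
force: [1.6, 2.3, -1.4]
grip_width: 0.107
```

```bash
python3 - <<'E'
from h import *
go(b2w(0.8,-60,57),-2);print(w2b(pose()[1]))
E
```

```text
t 45.4 p [557.9 -42.1  56.9] yawx -2.0 zax [ 0.0052 -0.002  -1.    ] F [ 1.6  2.3 -1.4] w 0.107 j6 1.32
turn total (10deg) [ 0.01 -0.03 -0.  ]
shift total, frame after turn: [-0.002 -0.543 -0.002]  present frame: [-0.002 -0.543 -0.003]
[  0.90611211 -87.13795529]
```

Call:
servo_tool(motion=[{"dr":[0.01,-0.02,0],"delta_pos":[0,-0.15,0],"hand":0},{"dr":[0,0,0],"delta_pos":[0,-0.15,0],"hand":0},{"dr":[0,0,0],"delta_pos":[0,-0.15,0],"hand":0},{"dr":[0,0,0],"delta_pos":[0,-0.05,0],"hand":0},{"dr":[0,0,0],"delta_pos":[0,0,0],"hand":0}])

```text
time_s: 46.02
eef_pos: [558.8, -16.2, 56.9]
ee_rot: [0.0, 1.0, -0.018, 0.001]
force: [0.8, -1.9, -2.3]
grip_width: 0.106
```

```bash
python3 - <<'E'
from h import *
go(b2w(0.8,-58.4,57),-2);print(w2b(pose()[1]))
E
```

```text
t 46.02 p [558.8 -16.2  56.9] yawx -2.03 zax [ 1.4e-03 -9.0e-04 -1.0e+00] F [ 0.8 -1.9 -2.3] w 0.106 j6 1.37
turn total (10deg) [ 0.005 -0.008 -0.003]
shift total, frame after turn: [-0.002 -0.057 -0.002]  present frame: [-0.002 -0.057 -0.002]
[  0.89755733 -61.23671851]
```

Call:
servo_tool(motion=[{"dr":[0,0,0],"delta_pos":[0,-0.03,0],"hand":0},{"dr":[0,0,0],"delta_pos":[0,-0.03,0],"hand":0},{"dr":[0,0,0],"delta_pos":[0,-0.03,0],"hand":0}])

```text
time_s: 46.4
eef_pos: [558.9, -13.4, 56.9]
ee_rot: [0.002, 1.0, -0.018, 0.001]
force: [-1.8, -15.1, -2.9]
grip_width: 0.106
```

```bash
python3 - <<'E'
from h import *
st();print(w2b(pose()[1]))
E
```

```text
t 46.4 p [558.9 -13.4  56.9] yawx -2.03 zax [ 0.0011 -0.0038 -1.    ] F [ -1.8 -15.1  -2.9] w 0.106 j6 1.38
[  0.90333577 -58.3763642 ]
```

Call:
servo_tool(motion=[{"dr":[0,0,0],"delta_pos":[0,-0.02,0],"hand":0},{"dr":[0,0,0],"delta_pos":[0,0,0],"hand":0.05},{"dr":[0,0,0],"delta_pos":[0,0,0],"hand":0.2},{"dr":[0,0,0],"delta_pos":[0,0,0],"hand":0.3},{"dr":[0,0,0],"delta_pos":[0,0,0],"hand":0.35},{"dr":[0,0,0],"delta_pos":[0,0,-0.3],"hand":0.35},{"dr":[0,0,0],"delta_pos":[0,0,-0.6],"hand":0.35},{"dr":[0,0,0],"delta_pos":[0,0,-0.9],"hand":0.4},{"dr":[0,0,0],"delta_pos":[0,0,-0.9],"hand":0.4},{"dr":[0,0,0],"delta_pos":[0,0,-0.9],"hand":0.4},{"dr":[0,0,0],"delta_pos":[0,0,0],"hand":0.4}])

```text
time_s: 47.78
eef_pos: [558.4, -11.3, 248.9]
ee_rot: [0.002, 1.0, -0.018, 0.003]
force: [-0.5, 0.2, -0.5]
grip_width: 0.399
```

```bash
python3 - <<'E'
from h import *
look('w25')
p,d=capture('side');save('side25',cv2.resize(p[130:280,190:350],None,fx=4,fy=4,interpolation=cv2.INTER_CUBIC))
p,d=capture('top');save('top25',cv2.resize(p[130:250,70:430],None,fx=2.2,fy=2.2,interpolation=cv2.INTER_CUBIC))
E
```

```text
t 47.77 p [558.4 -11.3 248.9] yawx -2.04 zax [ 0.0052 -0.0043 -1.    ] F [-0.5  0.2 -0.5] w 0.399 j6 1.38
BED FRAME plates/fin:
932 c [-0.1 64.3] size [103.7  11. ] ang -0.37 zmed 78.7
824 c [  0.6 179.2] size [103.8  12. ] ang -0.24 zmed 78.3
385 c [  0.5 -57.6] size [42. 10.] ang -0.1 zmed 79.5
low 40-50:
5345 c [ 4.  -3.9] size [135.7 103.4] ang -86.63 zmed 45.4
3225 c [  3.2 129.7] size [103.8  97.3] ang 2.88 zmed 45.5
88 c [  0.3 211.5] size [62.9  5.4] ang -0.37 zmed 45.4
FRONT cartons (world):
rack (world):
276 c [ 496.6 -395.1] size [73.7 12.1] ang -12.82 zmed 74.4
```

View pics/w25.png

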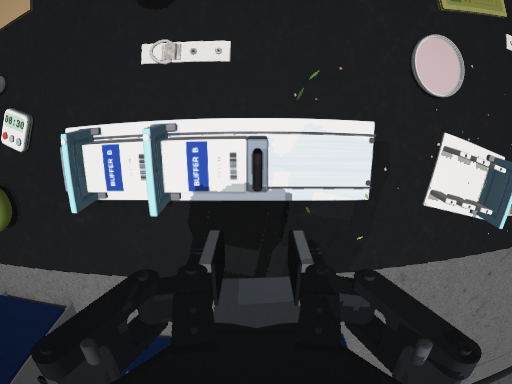

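View pics/side25.png

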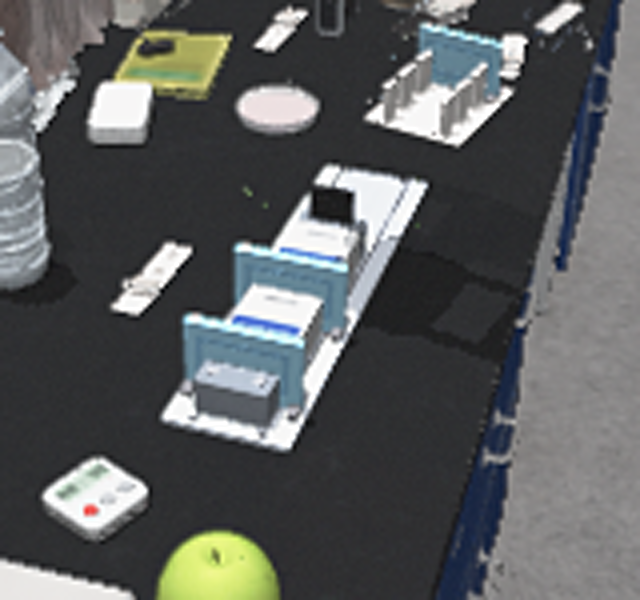

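View pics/top25.png

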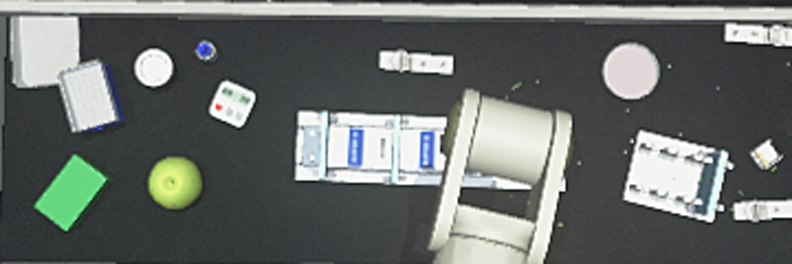

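The row is closed with the jaw touching the second carton, and one plate is still in the rack. The timer, apple and petri dish look unmoved, and the gripper is well clear.

```bash
python3 - <<'E'
from h import *
print(ticket.finish_job())
E
```

```text
the job is handed in; nothing more can be done
None
```

The cold row is made up and handed in at about 48 s of the 210 s allowed. Only two white cartons were lying along the front, so the row is stop, plate, carton, plate, carton, jaw. The third plate is still standing in the rack.

**Row, in the bed's own coordinates from the wrist camera:**

| Item | Measured y (mm) | Target y (mm) | Off centre (mm) | Angle off square |
|---|---|---|---|---|
| Plate at the stop | 179.2 | 180 | 0.6 | 0.2° |
| Second plate | 64.3 | 65 | −0.1 | 0.4° |
| First carton | about 122.5 | 122.5 | within 0.5 | 0.3° |
| Second carton | about 7 | 7.5 | within 1 | 0.1° |

- **Carton positions:** The first carton's y comes from the gripper at the moment of contact. The plates partly hid both cartons in the last pictures, so I could not fit their full outlines again.
- **Jaw:** I slid it up by its fin until it pressed with about 15 N in all. After I let go, the fin was at y = −57.6 (−58 expected), so I saw no sign of play.
- **Bystanders:** In the last side and top pictures the timer, apple and petri dish looked unmoved, as did the carton at the far left back and the green look-alike. I judged this by eye and did not measure it.

No check failed. I saw neither a slackened grip nor a knocked carton.

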